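Clamp, release and rack a gel cassette

TASK

Close the locking pliers over centre onto the gel cassette in the clamping stand so that they stay locked by themselves, and leave them locked, untouched, for a second or so to bed the seal. Then flick the release lever so the pliers spring open, take the cassette out and press it, with the gripper and without dropping it, fully down into the spring clip slot of the drying rack, standing upright. Leave the other things on the bench alone.

Things in the scene. Friction and masses are not known exactly. Their poses are not given: they have to be found in the camera images.
- clamp_stand: Fixed stand, grey base 215 x 106 x 15 mm, with locking pliers lying flat on it (all hinges vertical). Origin on the table below the cassette's place. Local +x along the cassette, -x towards the handles, +y the way jaw and handle close. Back plate (fixed jaw) at y 10 to 22 mm, 65 mm high. Low stops, up to 29 mm, round the cassette. Fixed handle: bar, top at 67 mm, ending at local (-181, -14) mm
- handle_pivot (a point): The vertical hinge axis of the moving handle, at local (-118, -53) mm of the stand, 56 mm above the table (middle height of handle, jaw and lever)
- handle (a joint): Moving handle: steel bar, black rubber sleeve, 112 mm long, 18 thick, 43 to 69 mm above the table. 0 = open, 0.66 rad = shut at its stop. Swings level: from its pivot it points along stand-local (-cos b, -sin b), b = 0.50 - value. Push its outer (-y) side towards +y to close. Jaw meets cassette at about 0.2, stiffest near 0.33 (8 to 15 N at 90 mm), over centre at 0.48; unlocked, a spring opens it below 0.12
- handle_grip (a point): On the centre line of the moving handle, 90 mm from the pivot, 56 mm above the table
- release (a joint): Release lever, dark steel, hinged on the inner (+y) side of the moving handle, 95 mm from the handle's pivot; its tail lies past the handle's end, free of the stand. 0 = rest (spring), 0.6 rad = fully flicked. Pushing its tail tab outwards (stand-local -y) some 10 to 30 mm with 2 to 8 N levers the locked handle back over centre; the handle then springs away the same way
- release_tab (a point): On the upright tab at the lever's tail, 6 mm below its top. Tab: 16 mm along the handle, 6 mm thick, from 44 to 92 mm above the table. The tab lies 142 mm from the handle's pivot along the handle and 18 mm to the inner (+y) side of its centre line
- jaw_arm: Moving jaw of the pliers: steel arm 60 mm long with a round black rubber tip, 46 to 66 mm above the table, driven by the handle; origin on its vertical hinge at stand-local (-58, -38) mm. Locked, it presses the middle of the cassette with 20 to 35 N
- cassette: Gel cassette: upright clear panel with grey edges, 110 wide (local x), 20 thick (local y), 110 mm tall, about 0.25 kg. Origin at the centre of its underside. Rounded foot 10 mm high, above it a groove 3 mm deep along both faces. Starts standing loosely in the stand, its underside 15 mm above the table, up to 5 mm off the back plate; its upper 55 mm is clear and can be pinched across the thickness from above
- drying_rack: Fixed white rack, base 150 x 90 mm, with one slot along its local x for the cassette, either way round. Origin on the table below the slot's centre. Low end walls (41 mm high) 61 mm either side of the centre along x; dark clip blocks (37 mm high) at local y 30 to 40 mm either side
- slot (a point): Centre of the slot's floor, 15 mm above the table: the seated cassette's underside lies here. Two sprung steel bars, 12 mm round, 64 mm long, 16 mm apart, lie along the slot, axes 12.5 mm above its floor; the cassette's foot must be pushed down between them (8 to 20 N) and they snap into its groove over the last 7 mm
- amber_bottle: Bystander: amber bottle, 150 mm tall
- media_bottle: Bystander: clear bottle with blue cap, 130 mm tall
- tip_box: Bystander: blue box with clear lid, 85 x 120 x 73 mm
- beaker: Bystander: glass beaker, 72 mm wide, 90 mm tall
- dish: Bystander: round flat dish, 90 mm wide, 15 mm tall
- tube_block: Bystander: orange block with four white caps, 60 x 120 x 52 mm
- glass_plates: Bystander: stack of glass plates lying flat, 75 x 100 x 12 mm
Mind the look-alikes: they are no part of the job. Leave any blue or orange look-alike of the cassette alone.

How it is judged (in metres and radians):
On the way, in this order (a step that is already met when the one before it is completed fails the run):
1. the pliers are locked past centre on the cassette, pressing it, with the fingers off the pliers, for 0.8 s (value of joint handle above 0.53 rad and contact force between jaw_arm and cassette above 12 N and contact force between the fingers and clamp_stand below 0.3 N), for 0.8 s.
2. the release lever is flicked while the pliers are still locked (lever past 0.08 rad, handle past 0.45 rad) (value of joint release above 0.08 rad and value of joint handle above 0.45 rad).
3. the pliers are sprung open and the jaw is off the cassette (value of joint handle below 0.2 rad and contact force between jaw_arm and cassette below 0.2 N), for 0.1 s.
4. the cassette is pressed fully home in the slot by the gripper (z of cassette in the frame of slot below 0.003 m and horizontal distance between cassette and slot below 0.012 m and contact force between the fingers and cassette above 1 N), for 0.05 s.
At the end, for the whole second after the job is handed in: The cassette stands at rest in the drying rack's slot, its underside within 3 mm of the slot floor and within 12 mm of its centre, along the slot within 0.12 rad, upright within 0.1 rad; the pliers are open (handle below 0.2 rad) (z of cassette in the frame of slot between -0.003 and 0.003 m and horizontal distance between cassette and slot below 0.012 m and angle between the x axis of cassette and the x axis of drying_rack, either way round below 0.12 rad and angle between cassette's own z axis and vertical below 0.1 rad and linear speed of cassette below 0.02 m/s and value of joint handle below 0.2 rad); the robot touches nothing.
It fails at once if the cassette is tipped over (beyond 0.7 rad) (angle between cassette's own z axis and vertical above 0.7 rad).
It fails at once if the cassette is put or dropped on the table (height (world z) of cassette below 0.008 m).
It fails at once if another thing on the bench is shifted by more than 30 mm (distance of any of amber_bottle, media_bottle, tip_box, beaker, dish, tube_block, glass_plates from where it was at the start of the episode above 0.03 m).
It also fails if it takes over 59 s, if anything falls off the work surface, if the arm or the gripper's body presses on something with over 40 N, if the wrist force passes 120 N, or if a joint passes its speed limit or range.

ROBOT

A 6-joint arm with a two-finger parallel gripper is mounted at the origin on the work surface. World frame = base frame: x ahead of the robot, y to its left, z up, the work surface at z = 0. Lengths are in m, angles in degrees, forces in N, time in s.
With the tool pointing down it reaches from about 0.4 to 0.825 m from the base axis. Payload 7 kg.
Tool frame: the origin (TCP) lies at the very end of the fingers, on their centre line; the grasp point (between the pads) lies 19 mm behind it (ctrl.tcp_to_grasp is the distance from the TCP to the grasp point, in m); z points along the fingers, x is the direction in which the jaws open and shut, and the axes are right-handed (so a half turn about z gives the same grasp; the last joint's range is limited). The gripper opens to 88 mm and grips with 3 to 60 N. Pads are 19 mm wide; open, the fingers measure 130 mm over their backs; the gripper's body (78 mm by 193 mm) begins 47 mm behind the grasp point.
Start: joints at [-56.259, 20.546, 0.682, 0, -70.136, -16.507], TCP at [0.2, -0.645, 0.198] pointing down, gripper open.
Joint ranges: [-176.03, 176.03], [-82.01, 121.73], [-58.28, 71.71], [-173.87, 95.51], [-174.79, -0.11], [-173.66, 173.66]. Speed limits (degrees/s): [136.94, 136.94, 172.46, 180, 180, 180].

INTERFACE

Orientations are given as [roll, pitch, yaw] about the fixed x, y, z axes, in that order (R = Rz(yaw) Ry(pitch) Rx(roll)).
In Python, from plant import sensors, vision, ticket, ctrl gives the robot as it stands. The module is installed in compiled form; this text tells all that it offers.
- The arm moves only by the tool drive_tool, never from a script. Its argument "moves" is a list of rows, each a list of 6 numbers: the shift along the tool's x, y, z in units of 0.15 m (1.0 is 0.15 m), then the turn, a rotation vector about the tool's x, y, z in units of 60 degrees (1.0 is 60 degrees). In form: [[dx, dy, dz, rx, ry, rz], ...]. A call has 1 to 8 rows; each row is the pose to reach, as a shift and turn from the pose measured when the call began, along the tool's axes at that moment; what a row does not reach only later rows make up. A row lasts 1/10 s, in which the tool goes at most 50 mm and 8.59 degrees, less where a joint would pass 70% of its speed; a pose out of reach is approached as far as the arm can. A call with a number of a shift or a turn outside -1 to 1 is refused whole. A call with a gripper value outside its range is refused whole. "fingers" is the opening, from -1 (shut) to 1 (fully open), set as the call begins (left out, the last holds). The fingers move at their own pace and stop on an object; the grip force is fixed at half the most. Time passes only in rows, so rows that repeat a pose let the fingers close. It gives the time, the measured TCP pose, the force and the opening at its end, in the units of the state.
- sensors.get_obs(): the state, without advancing time (a new reading comes with each control period).
- vision.snapshot(name): name is "side" or "top"; returns a dict with "pixels" (384x512x3 uint8, red, green, blue), "fx", "fy", "cx", "cy" (pixels), "R" (3x3) and "t" (3): a world point X has camera coordinates R X + t. Camera axes: x right, y down, z forward; pixel columns grow to the right and rows downward; lengths in m; the calibration is good to about 2 mm. A picture is of the moment at which its call begins. There is no depth.
- ticket.close_job(): hands the job in, once; it reports no verdict.
The state is a dict: "clock": time; "joint_pos": joint angles; "qvel": joint speeds; "tau": joint torques, N m; "tool_pos": TCP position; "orientation": TCP orientation; "force": force on the tool from outside, world axes, zero at the start; "moment": the same for the moment, N m; "opening": finger opening in m.
Only numpy, scipy, OpenCV 4.12 (cv2) and the standard library are available. Lean on these libraries where they do the work, as an engineer would, in place of code of your own. Each camera call takes 0.05 s, during which the arm holds its last target.

## Working session

There is one attempt and no reset: what is moved stays moved. The work goes in short steps, Python scripts to look and compute and a tool call to move; the robot and the scene stay as the last step left them, time stands still between calls to the robot, and variables do not carry over. Pictures are saved under pics/ and viewed, and the job is handed in when it is done.

Besides the shell and the picture viewer there is one more tool, called in YAML: its name, and indented under it one key for each argument. drive_tool: Moves the arm, as the interface text tells. Shifts and turns lie within -1 to 1; 1 stands for 0.15 m of shift or 60 degrees of turn. Its arguments: {"type":"object","properties":{"moves":{"type":"array"},"fingers":{"type":"number"}},"required":["moves"]}

```bash
mkdir -p pics
python3 - <<'E'
from plant import sensors, vision, ticket, ctrl
import cv2,pickle
o=sensors.get_obs(); print(o, ctrl.tcp_to_grasp)
for n in("side","top"):
    s=vision.snapshot(n); pickle.dump(s,open(n+".pkl","wb"))
    print(n,s["fx"],s["fy"],s["cx"],s["cy"],s["R"],s["t"])
    cv2.imwrite(f"pics/{n}0.png",cv2.resize(s["pixels"][:,:,::-1],None,fx=1.5,fy=1.5,interpolation=cv2.INTER_CUBIC))
E
```

```text
{'clock': 0.0, 'joint_pos': array([-5.62575273e+01,  2.05929496e+01,  6.33369549e-01, -2.08055900e-02,
       -7.01361297e+01, -1.65078767e+01]), 'qvel': array([-0.03680384, -0.03057505,  0.0396739 , -0.02948115,  0.0445151 ,
        0.07781332]), 'tau': array([ 7.56708178e-04, -5.82724249e+01,  2.93054527e+01,  6.99665576e+00,
        7.05490995e-03, -1.89223783e-04]), 'tool_pos': array([ 0.1998137 , -0.64417602,  0.19680042]), 'orientation': array([-1.79991554e+02, -9.73225661e-02,  1.07227503e+02]), 'force': array([0.94111015, 0.51859327, 0.4240807 ]), 'moment': array([ 0.01588437, -0.00752884,  0.03762231]), 'opening': 0.08774380425311402} 0.0188
side 428.00989227246606 428.00989227246606 248.57521007496211 193.38968854585215 [[ 0.96332671 -0.26727995  0.02372911]
 [-0.13803641 -0.56945196 -0.81035203]
 [ 0.23010344  0.77735828 -0.58546265]] [-0.51962684  0.13784968  1.51698342]
top 466.53913559866197 466.53913559866197 257.7748259426684 191.91889809614926 [[-0.00355171 -0.9999189   0.0122302 ]
 [-0.99599376  0.00244443 -0.08938935]
 [ 0.08935221 -0.01249869 -0.99592167]] [-0.02095997  0.53262384  1.44948229]
```

View pics/side0.png

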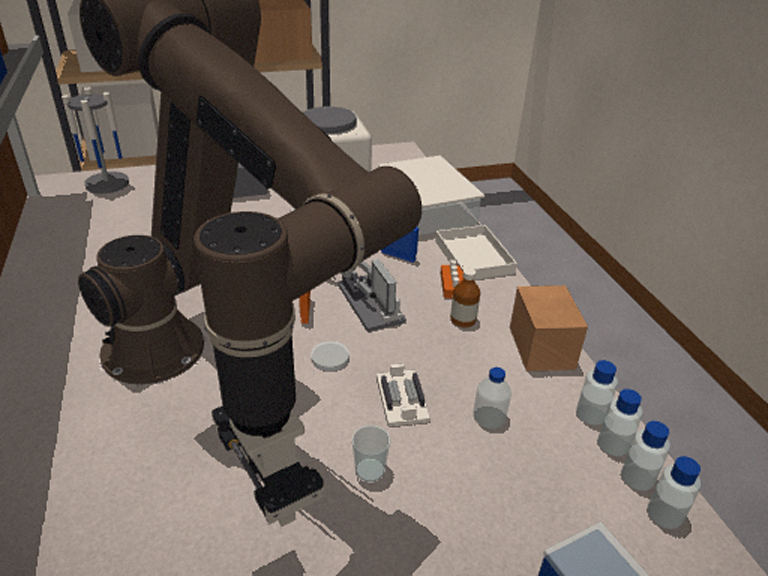

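View pics/top0.png

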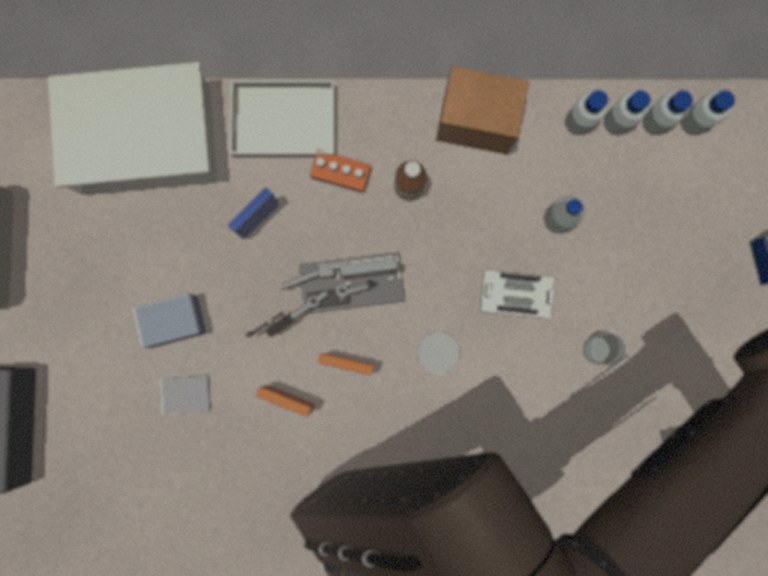

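```bash
cat > h.py <<'E'
import numpy as np,cv2,pickle
def ray(s,u,v):
    R=np.array(s["R"]);t=np.array(s["t"])
    d=R.T@np.array([(u-s["cx"])/s["fx"],(v-s["cy"])/s["fy"],1.]); return -R.T@t,d
def onz(s,u,v,z):
    c,d=ray(s,u,v); return c+d*(z-c[2])/d[2]
def proj(s,X):
    p=np.array(s["R"])@np.array(X)+np.array(s["t"]); return s["fx"]*p[0]/p[2]+s["cx"],s["fy"]*p[1]/p[2]+s["cy"]
def crop(s,u0,v0,u1,v1,f,name):
    im=s["pixels"][v0:v1,u0:u1,::-1]
    im=cv2.resize(im,None,fx=f,fy=f,interpolation=cv2.INTER_CUBIC)
    for u in range((u0+9)//10*10,u1,10):
        cv2.putText(im,str(u),((u-u0)*f,8),0,.3,(0,0,255),1);cv2.line(im,((u-u0)*f,10),((u-u0)*f,16),(0,0,255),1)
    for v in range((v0+9)//10*10,v1,10):
        cv2.putText(im,str(v),(0,(v-v0)*f+4),0,.3,(0,0,255),1)
    cv2.imwrite("pics/"+name,im)
E
python3 - <<'E'
from h import *
t=pickle.load(open("top.pkl","rb")); s=pickle.load(open("side.pkl","rb"))
crop(t,155,160,281,235,6,"c1.png")
crop(t,310,170,380,220,8,"c2.png")
crop(s,190,160,290,290,5,"c3.png")
E
```

```text
(no output)
```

View pics/c1.png

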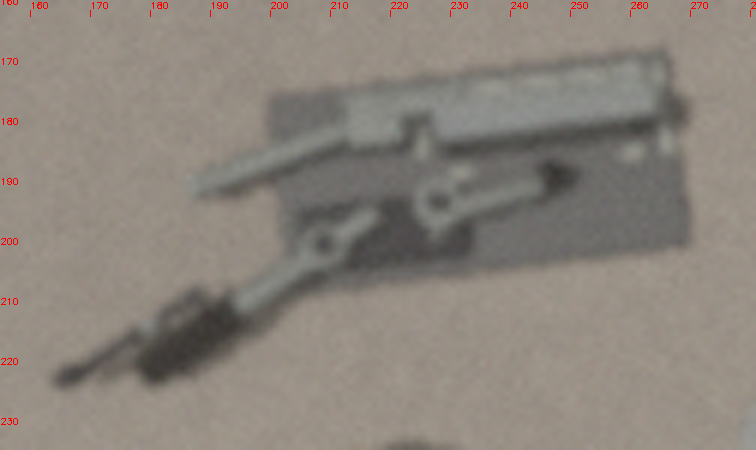

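View pics/c2.png

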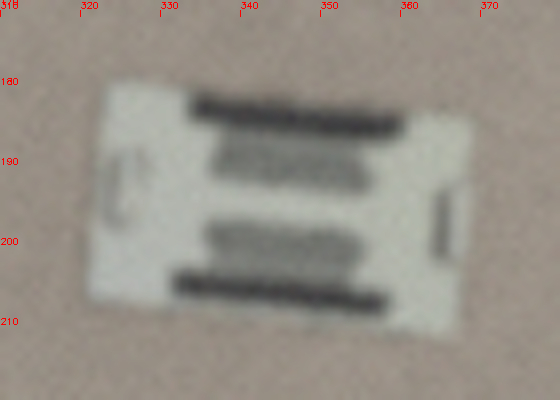

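View pics/c3.png

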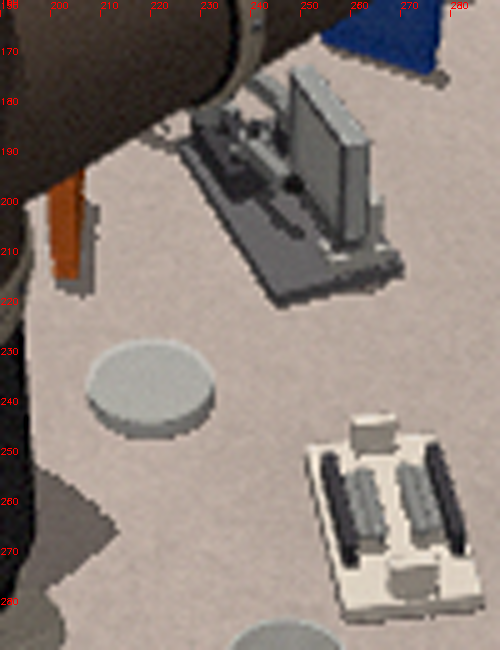

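Run:
```python
from h import *
t=pickle.load(open("top.pkl","rb"))
im=t["pixels"]
pts={"pivot":((-118,-53),(208.7,200.3),.068),"jaw":((-58,-38),(227.8,193.8),.068),"fix":((-181,-14),(186.5,190.8),.067),}
L=[];W=[]
for k,(l,p,z) in pts.items():
    w=onz(t,*p,z); print(k,w); L.append(l);W.append(w[:2])
L=np.array(L)/1e3;W=np.array(W)
def fit(L,W):
    a=(L-L.mean(0))@[1,1j];b=(W-W.mean(0))@[1,1j]
    r=(b*a.conj()).sum();th=np.angle(r);sc=abs(r)/(abs(a)**2).sum()
    R=np.array([[np.cos(th),-np.sin(th)],[np.sin(th),np.cos(th)]])
    o=W.mean(0)-R@L.mean(0); return th,sc,o,(R@L.T).T+o-W
th,sc,o,res=fit(L,W); print(np.degrees(th),sc,o,res*1e3)
for p in [(200,176),(269.5,200.5)]: 
    w=onz(t,*p,.015); print(w, "base edges")
print("sleeve end",onz(t,180,222,.069)[:2],"tab",onz(t,165.5,222.8,.092)[:2])
R=np.array([[np.cos(th),-np.sin(th)],[np.sin(th),np.cos(th)]])
pv=o+R@[-.118,-.053]; 
for val in (0,.1,.2):
  b=.5-val; d=R@[-np.cos(b),-np.sin(b)]; n=R@[-np.sin(b),np.cos(b)]  # inner
  print(val,"pv",pv,"grip",pv+.09*d,"tab",pv+.142*d+.018*n,"dir",d)
# rack: base corners z?
c=[(323.5,180.3),(369,185),(366.5,212),(321,207)]
for z in (0,.015):
  C=np.array([onz(t,*p,z) for p in c]); print(z,C.mean(0),[np.linalg.norm(C[i]-C[(i+1)%4]) for i in range(4)],np.degrees(np.arctan2(*(C[1]-C[0])[[1,0]])))
print(np.array([onz(t,*p,.037)[:2] for p in [(333.5,183),(360,185),(358,207.5),(331,204.5)]]).mean(0))
w=np.array([onz(t,*p,z)[:2] for p,z in [((336.5,190),.03),((356,191.5),.03),((354.5,201),.03),((335.5,199),.03)]]);print(w.mean(0),w)
# orange/blue/cassette checks
cas=[(214,177),(266,172)]
print([onz(t,*p,.125)[:2] for p in cas])
```

```text
pivot [0.5032729  0.12800253 0.068     ]
jaw [0.52305511 0.06974349 0.068     ]
fix [0.53267272 0.19612872 0.067     ]
-83.23128644472332 1.0064966827957385 [0.56844851 0.01724617] [[-1.36267     0.17450653]
 [ 0.8222779   0.61967669]
 [ 0.54039211 -0.79418323]]
[0.58468133 0.16102986 0.015     ] base edges
[ 0.50593282 -0.0597865   0.015     ] base edges
sleeve end [0.43735828 0.21459695] tab [0.43452362 0.25425811]
0 pv [0.50191023 0.12817704] grip [0.44975367 0.20152343] tab [0.43428804 0.25433265] dir [-0.57951736  0.8149599 ]
0.1 pv [0.50191023 0.12817704] grip [0.45733665 0.20636397] tab [0.44722042 0.26045336] dir [-0.49526195  0.86874369]
0.2 pv [0.50191023 0.12817704] grip [0.46536501 0.21042329] tab [0.46069924 0.2652524 ] dir [-0.40605806  0.91384728]
0 [ 0.52071993 -0.30326013  0.        ] [np.float64(0.14751733504248313), np.float64(0.0876185627813231), np.float64(0.14683191879958743), np.float64(0.08662895931692756)] -96.05514710880243
0.015 [ 0.51951487 -0.3002518   0.015     ] [np.float64(0.1460336931223002), np.float64(0.08673734720966773), np.float64(0.14535517038971932), np.float64(0.08575769659036458)] -96.05514710880239
[ 0.52108833 -0.29786448]
[ 0.52042006 -0.29924469] [[ 0.53748398 -0.2707472 ]
 [ 0.53258467 -0.33228874]
 [ 0.50257058 -0.32688106]
 [ 0.50904101 -0.26706177]]
[array([0.56793842, 0.10751824]), array([ 0.58248897, -0.04579129])]
```

```bash
cat > g.py <<'E'
from h import *
from scipy.spatial.transform import Rotation as Ro
TH=np.radians(-83.23);O=np.array([.5684,.0172]);RS=np.array([[np.cos(TH),-np.sin(TH)],[np.sin(TH),np.cos(TH)]])
PV=O+RS@[-.118,-.053]
def st(x,y): return O+RS@np.array([x,y])/1e3
def hp(v,r,off):
    b=.5-v; d=RS@[-np.cos(b),-np.sin(b)]; n=RS@[-np.sin(b),np.cos(b)]
    return PV+r*d+off*n, np.degrees(np.arctan2(d[1],d[0]))
def rows(tgts):
    from plant import sensors
    o=sensors.get_obs(); R0=Ro.from_euler("xyz",o["orientation"],degrees=True); p=np.array(o["tool_pos"])
    print("at",p.round(4),o["orientation"].round(2),"F",o["force"].round(1),"t",o["clock"],"j",o["joint_pos"].round(0),"op",round(o["opening"],4))
    for x,y,z,yaw in tgts:
        dx=R0.inv().apply(np.array([x,y,z])-p)/.15
        rv=np.degrees((R0.inv()*Ro.from_euler("xyz",[180,0,yaw],degrees=True)).as_rotvec())/60
        print([round(float(q),3) for q in (*dx,*rv)])
E
python3 - <<'E'
from g import *
t=pickle.load(open("top.pkl","rb"))
for q in [(172,258),(208,273),(213,237),(249,247)]: print(onz(t,*q,.11)[:2], onz(t,*q,.02)[:2])
print(hp(0,.088,-.05))
rows([(.45,-.4,.2,107),(.45,-.05,.2,107),(*hp(0,.088,-.05)[0],.2,125.4)])
crop(t,165,230,255,280,8,"c4.png")
E
```

```text
[0.33110923 0.23048867] [0.32656232 0.24577484]
[0.28718829 0.12490322] [0.27977995 0.13331056]
[0.39190625 0.11082642] [0.39132024 0.11831666]
[0.36224358 0.00490866] [0.35972506 0.00549841]
(array([0.41011275, 0.17086792]), np.float64(125.41788975654117))
at [ 0.1998 -0.6442  0.1969] [-1.7999e+02 -9.0000e-02  1.0723e+02] F [ 1.  -0.1 -0.1] t 0.1 j [-56.  21.   1.  -0. -70. -17.] op 0.0877
[1.061, 2.075, -0.019, -0.0, -0.001, 0.004]
[3.29, 2.766, -0.016, -0.0, -0.001, 0.004]
[4.775, 2.948, -0.014, 0.0, -0.001, -0.303]
```

View pics/c4.png

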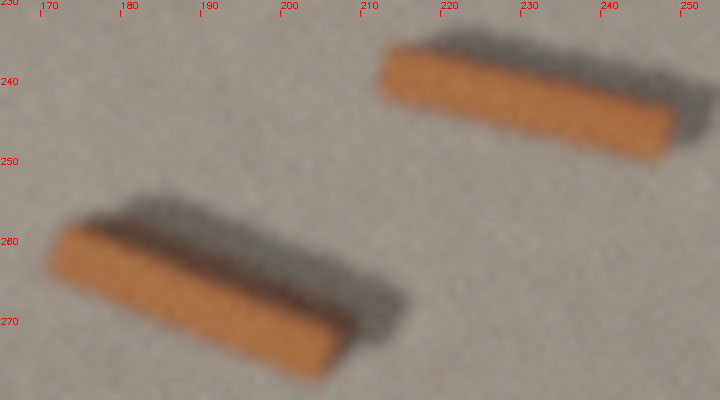

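drive_tool:
  moves:
    - [0.35,0.7,0,0,0,0]
    - [0.7,1,0,0,0,0]
    - [0.7,1,0,0,0,0]
    - [0.7,1,0,0,0,0]
  fingers: -1

```text
clock: 0.5
tool_pos: [0.313, -0.4971, 0.1967]
orientation: [-180.0, -0.1, 107.3]
force: [0.5, -0.5, -0.0]
opening: 0.0615
```

drive_tool:
  moves:
    - [0.35,0.35,0,0,0,0]
    - [0.7,0.7,0,0,0,0]
    - [0.9,1,0,0,0,0]
    - [0.9,1,0,0,0,0]

```text
clock: 0.9
tool_pos: [0.414, -0.3257, 0.197]
orientation: [180.0, -0.1, 107.3]
force: [0.8, -1.2, 0.6]
opening: 0.0292
```

Run:
```python
from g import *
rows([(.48,-.05,.2,107),(*hp(0,.088,-.035)[0],.2,125.4)])
```

```text
at [ 0.414  -0.3257  0.197 ] [ 1.8000e+02 -1.3000e-01  1.0725e+02] F [ 0.8 -1.2  0.6] t 0.9 j [-17.   7. -18.  -0. -66. -56.] op 0.0292
[1.625, 0.965, -0.016, -0.0, -0.002, 0.004]
[3.2, 1.052, -0.013, 0.0, -0.002, -0.302]
```

drive_tool:
  moves:
    - [0.33,0.2,0,0,0,0]
    - [0.66,0.4,0,0,0,0]
    - [1,0.6,0,0,0,0]
    - [1,0.6,0,0,0,0]

```text
clock: 1.3
tool_pos: [0.4557, -0.1528, 0.1973]
orientation: [180.0, -0.2, 107.4]
force: [0.5, -0.5, -0.0]
opening: 0.0013
```

drive_tool:
  moves:
    - [0.33,0.2,0,0,0,0]
    - [0.66,0.3,0,0,0,0]
    - [1,0.4,0,0,0,0]
    - [1,0.4,0,0,0,0]

```text
clock: 1.7
tool_pos: [0.468, 0.0118, 0.1977]
orientation: [180.0, -0.2, 107.5]
force: [0.1, -0.7, 0.7]
opening: 0.0004
```

Run:
```python
from g import *
rows([(.48,-.05,.2,107),(*hp(0,.088,-.035)[0],.2,125.4)])
```

```text
at [0.468  0.0118 0.1977] [179.96  -0.18 107.53] F [ 0.1 -0.7  0.7] t 1.7 j [ 25.   1. -24.  -0. -65. -98.] op 0.0004
[-0.417, -0.048, -0.017, 0.001, -0.003, 0.009]
[1.158, 0.047, -0.012, 0.001, -0.003, -0.298]
```

drive_tool:
  moves:
    - [0.33,0.0,0,0,0,-0.1]
    - [0.66,0.0,0,0,0,-0.2]
    - [1,0,0,0,0,-0.3]
    - [1,0,0,0,0,-0.3]
    - [1,0.03,0,0,0,-0.3]

```text
clock: 2.2
tool_pos: [0.4263, 0.1573, 0.1981]
orientation: [179.9, -0.2, 125.7]
force: [0.1, -0.6, -0.3]
opening: 0.0006
```

Run:
```python
from g import *
p=hp(0,.088,-.035)[0]
rows([(*p,.2,125.4),(*p,.054,125.4)])
from plant import vision
s=vision.snapshot("top");crop(s,155,160,281,280,6,"d1.png")
```

```text
at [0.4263 0.1573 0.1981] [ 1.7992e+02 -1.7000e-01  1.2571e+02] F [ 0.1 -0.6 -0.3] t 2.2 j [ 45.  -1. -26.  -0. -65. -99.] op 0.0006
[0.136, 0.065, -0.012, 0.001, -0.003, 0.005]
[0.133, 0.064, 0.961, 0.001, -0.003, 0.005]
```

View pics/d1.png

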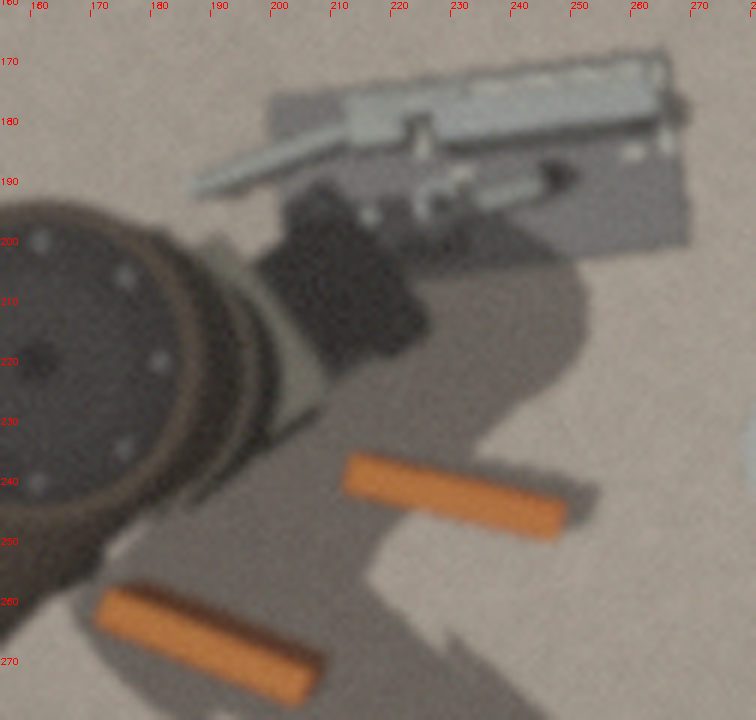

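drive_tool:
  moves:
    - [0.13,0.065,0.2,0,0,0]
    - [0.13,0.065,0.5,0,0,0]
    - [0.13,0.065,0.8,0,0,0]
    - [0.13,0.065,0.96,0,0,0]
    - [0.13,0.065,0.96,0,0,0]
    - [0.13,0.065,0.96,0,0,0]

```text
clock: 2.85
tool_pos: [0.4247, 0.1776, 0.0545]
orientation: [180.0, -0.1, 125.5]
force: [1.2, -0.8, 0.6]
opening: 0.0007
```

Run:
```python
from g import *
f=lambda v,off:(*hp(v,.088,off)[0],.052,hp(v,.088,off)[1])
rows([f(0,-.0205)]+[f(v,-.0195) for v in(.06,.12,.18,.24,.3,.36,.42)])
from plant import vision
s=vision.snapshot("side");crop(s,150,100,290,220,5,"d2.png")
```

```text
at [0.4247 0.1776 0.0545] [ 1.7997e+02 -1.1000e-01  1.2550e+02] F [ 1.2 -0.8  0.6] t 2.85 j [  47.    9.  -37.   -0.  -44. -102.] op 0.0007
[0.019, 0.091, 0.017, 0.001, -0.002, 0.001]
[0.026, 0.133, 0.017, 0.001, -0.002, 0.059]
[0.031, 0.169, 0.017, 0.0, -0.002, 0.116]
[0.033, 0.205, 0.017, 0.0, -0.002, 0.173]
[0.033, 0.241, 0.017, 0.0, -0.002, 0.231]
[0.031, 0.277, 0.017, 0.0, -0.002, 0.288]
[0.027, 0.313, 0.017, 0.0, -0.002, 0.345]
[0.021, 0.348, 0.017, 0.0, -0.002, 0.402]
```

View pics/d2.png

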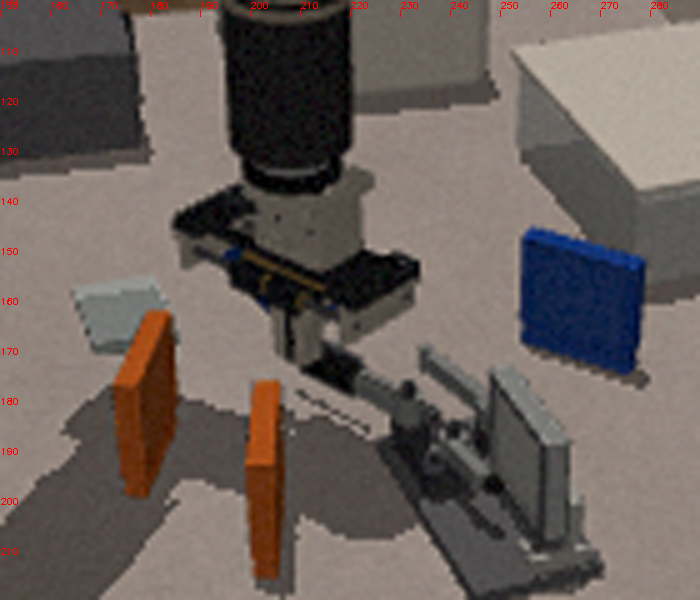

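drive_tool:
  moves:
    - [0.02,0.09,0.01,0,0,0]
    - [0.026,0.133,0.01,0,0,0.06]
    - [0.031,0.169,0.01,0,0,0.116]
    - [0.033,0.205,0.01,0,0,0.173]
    - [0.033,0.22,0.01,0,0,0.2]
    - [0.033,0.24,0.01,0,0,0.23]
    - [0.033,0.24,0.01,0,0,0.23]

```text
clock: 3.6
tool_pos: [0.4527, 0.2042, 0.0549]
orientation: [179.8, -0.2, 111.7]
force: [-0.4, -0.0, -0.3]
opening: 0.0002
```

Run:
```python
from g import *
f=lambda v,off:(*hp(v,.088,off)[0],.053,hp(v,.088,off)[1])
rows([f(v,-.0195) for v in(.24,.3,.36,.42,.48,.54,.6,.66)])
```

```text
at [0.4527 0.2042 0.0549] [179.77  -0.21 111.73] F [-0.4 -0.  -0.3] t 3.6 j [  47.   12.  -32.   -0.  -45. -115.] op 0.0002
[-0.006, -0.013, 0.012, 0.004, -0.003, 0.001]
[0.001, 0.023, 0.012, 0.004, -0.004, 0.058]
[0.005, 0.059, 0.013, 0.004, -0.004, 0.116]
[0.008, 0.095, 0.013, 0.004, -0.004, 0.173]
[0.008, 0.131, 0.013, 0.003, -0.004, 0.23]
[0.006, 0.167, 0.013, 0.003, -0.004, 0.288]
[0.002, 0.202, 0.013, 0.003, -0.004, 0.345]
[-0.004, 0.238, 0.013, 0.003, -0.004, 0.402]
```

drive_tool:
  moves:
    - [0,0.023,0.01,0,0,0.06]
    - [0.005,0.06,0.01,0,0,0.116]
    - [0.008,0.095,0.01,0,0,0.17]
    - [0.008,0.11,0.01,0,0,0.2]
    - [0.008,0.11,0.01,0,0,0.2]

```text
clock: 4.1
tool_pos: [0.4679, 0.2117, 0.0537]
orientation: [179.8, -0.3, 99.8]
force: [-0.3, 0.3, 0.8]
opening: 0.0003
```

Run:
```python
from g import *
f=lambda v,off:(*hp(v,.088,off)[0],.053,hp(v,.088,off)[1])
rows([f(v,-.0195) for v in(.48,.54,.6,.66)])
from plant import vision
s=vision.snapshot("side");crop(s,150,100,290,220,5,"d3.png")
s=vision.snapshot("top");crop(s,150,160,276,260,6,"d4.png")
```

```text
at [0.4679 0.2117 0.0537] [179.79  -0.27  99.76] F [-0.3  0.3  0.8] t 4.1 j [  46.   14.  -30.   -0.  -46. -126.] op 0.0003
[0.003, 0.018, 0.005, 0.003, -0.005, 0.031]
[0.009, 0.053, 0.005, 0.003, -0.005, 0.088]
[0.012, 0.089, 0.005, 0.003, -0.005, 0.145]
[0.014, 0.125, 0.005, 0.003, -0.005, 0.203]
```

View pics/d3.png

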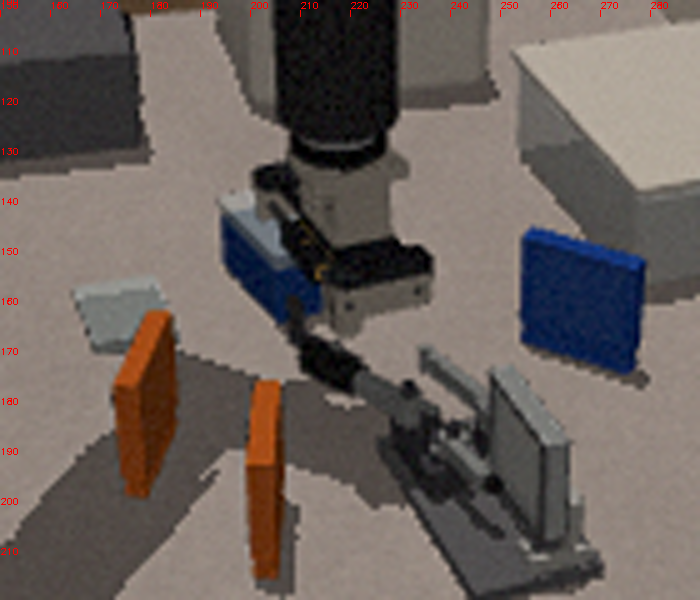

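View pics/d4.png

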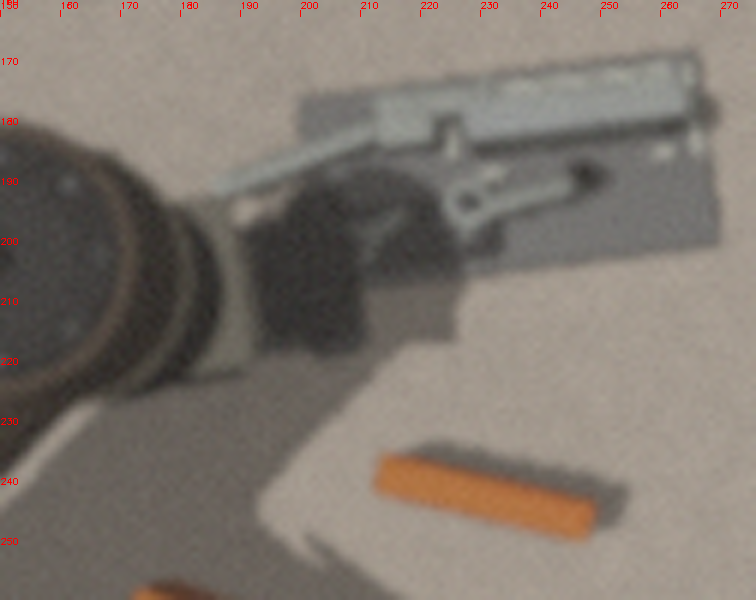

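Run:
```python
from g import *
s=pickle.load(open("side.pkl","rb"));t=pickle.load(open("top.pkl","rb"))
print("cam",ray(s,0,0)[0])
for v in(0,.1): print(v,[tuple(np.round(proj(s,(*hp(v,r,0)[0],.056)),1)) for r in(.05,.07,.09,.11)],proj(s,(*hp(v,.142,.018)[0],.092)),proj(s,(*hp(v,.142,.018)[0],.044)))
print(proj(s,(.4247,.1776,.0545)),proj(s,(.4679,.2117,.0537)))
print("pv",proj(s,(*PV,.067)))
s2=cv2.imread("pics/d3.png");cv2.imwrite("pics/d5.png",cv2.resize(s2[200:500,150:500],None,fx=2,fy=2))
```

```text
cam [ 0.17053559 -1.23962669  1.01217418]
0 [(np.float64(221.8), np.float64(176.3)), (np.float64(218.1), np.float64(174.5)), (np.float64(214.5), np.float64(172.7)), (np.float64(210.9), np.float64(170.9))] (np.float64(207.95514295225078), np.float64(159.00587855040428)) (np.float64(208.3207552944907), np.float64(168.85293105211085))
0.1 [(np.float64(222.7), np.float64(175.8)), (np.float64(219.3), np.float64(173.8)), (np.float64(216.1), np.float64(171.8)), (np.float64(212.8), np.float64(169.9))] (np.float64(210.75198543075146), np.float64(157.8805938157543)) (np.float64(211.07227462860175), np.float64(167.70285780255352))
(np.float64(209.60654785810618), np.float64(176.95604134925486)) (np.float64(218.33429209985698), np.float64(171.27876660198473))
pv (np.float64(231.17279643161828), np.float64(178.55272678072157))
```

View pics/d5.png

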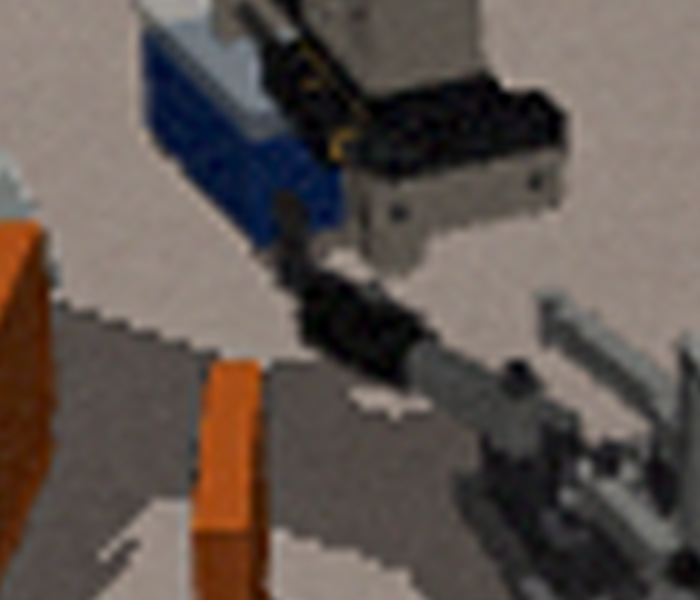

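drive_tool:
  moves:
    - [0,0,-0.3,0,0,0]
    - [0,0,-0.5,0,0,0]
    - [0,0,-0.5,0,0,0.0]
    - [0,0,-0.5,0,0,0]
  fingers: 0

```text
clock: 4.6
tool_pos: [0.4673, 0.2112, 0.1293]
orientation: [179.7, -0.3, 99.9]
force: [-0.4, 0.6, -0.4]
opening: 0.0273
```

Run:
```python
from g import *
from plant import vision,sensors
s=vision.snapshot("side");crop(s,180,110,250,185,10,"e1.png")
rows([])
o=sensors.get_obs();R0=Ro.from_euler("xyz",o["orientation"],degrees=True)
for l in [(0,0,0),(.022,0,0),(-.022,0,0),(.043,0,0),(-.043,0,0),(.065,0,0),(-.065,0,0),(.0965,.039,-.066),(-.0965,.039,-.066),(.0965,-.039,-.066),(-.0965,-.039,-.066)]:
  print(l,np.round(proj(s,o["tool_pos"]+R0.apply(l)),1))
```

```text
at [0.4667 0.2108 0.1284] [179.82  -0.28  99.85] F [ 0.3 -0.3  0.1] t 4.65 j [  46.    8.  -25.   -0.  -56. -126.] op 0.0308
(0, 0, 0) [217.8 155.8]
(0.022, 0, 0) [215.7 153.2]
(-0.022, 0, 0) [219.9 158.4]
(0.043, 0, 0) [213.8 150.7]
(-0.043, 0, 0) [221.9 161. ]
(0.065, 0, 0) [211.8 148.2]
(-0.065, 0, 0) [224.  163.7]
(0.0965, 0.039, -0.066) [217.5 128.8]
(-0.0965, 0.039, -0.066) [236.6 150.8]
(0.0965, -0.039, -0.066) [199.5 132.3]
(-0.0965, -0.039, -0.066) [217.4 155.1]
```

View pics/e1.png

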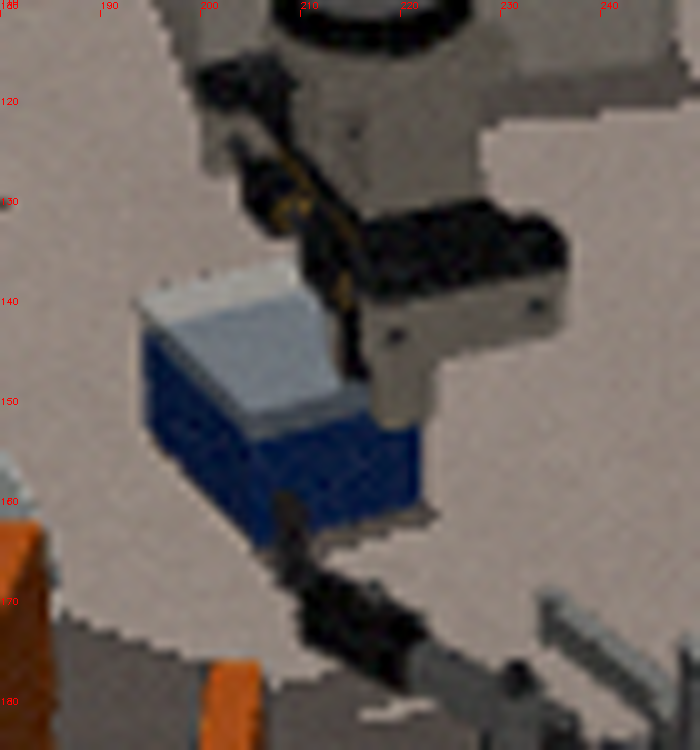

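Run:
```python
from g import *
from plant import vision,sensors
o=sensors.get_obs();R0=Ro.from_euler("xyz",o["orientation"],degrees=True);print(o["tool_pos"],o["clock"],o["opening"])
s=vision.snapshot("side");crop(s,180,90,250,165,10,"e3.png")
t=vision.snapshot("top");crop(t,140,150,240,225,8,"e2.png")
for l in [(.0965,.039,-.066),(-.0965,.039,-.066),(.0965,-.039,-.066),(-.0965,-.039,-.066),(-.0965,.039,-.1),(-.0965,-.039,-.1),(0,0,-.3)]:
  print(l,np.round(proj(s,o["tool_pos"]+R0.apply(l)),1),np.round(proj(t,o["tool_pos"]+R0.apply(l)),1))
print(proj(s,(.45,.2,.1)),proj(s,(.46,.2,.1)),proj(s,(.45,.21,.1)),proj(s,(.45,.2,.11)))
```

```text
[0.46673443 0.21076262 0.12837204] 4.65 0.030755906676390575
(0.0965, 0.039, -0.066) [217.5 128.8] [138.  202.5]
(-0.0965, 0.039, -0.066) [236.6 150.8] [206.7 190.5]
(0.0965, -0.039, -0.066) [199.5 132.3] [142.3 230.3]
(-0.0965, -0.039, -0.066) [217.4 155.1] [211.4 218.1]
(-0.0965, 0.039, -0.1) [236.7 143. ] [205.6 189.4]
(-0.0965, -0.039, -0.1) [217.2 147.1] [210.3 217.7]
(0, 0, -0.3) [216.1  84. ] [158.2 205.4]
(np.float64(214.3801568579301), np.float64(163.6855793070943)) (np.float64(216.82342012839743), np.float64(163.38178087212643)) (np.float64(213.87114235909442), np.float64(162.4066746347362)) (np.float64(214.32252873897713), np.float64(161.55757522926353))
```

View pics/e2.png

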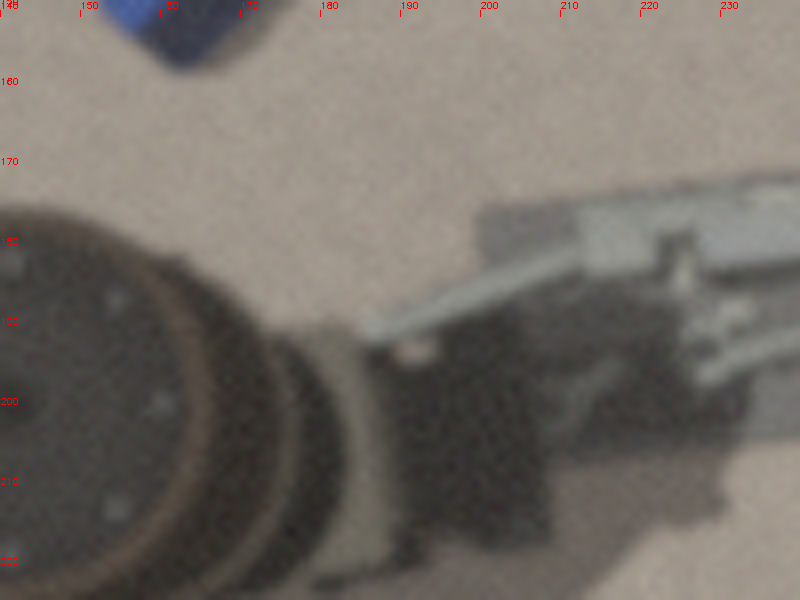

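View pics/e3.png

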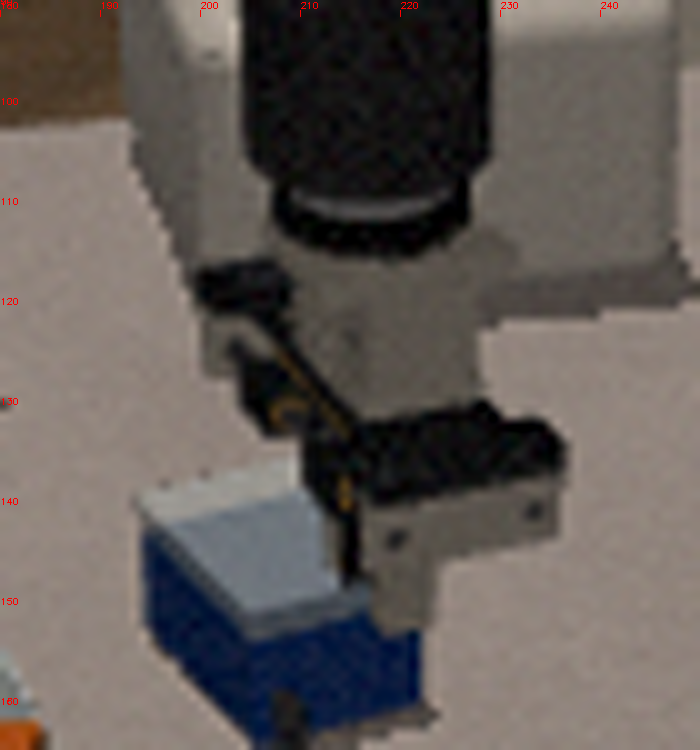

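```bash
sed -i 's/np.array(o\["tool_pos"\])$/np.array(o["tool_pos"])+[0,0,.034]/' g.py
python3 - <<'E'
from g import *
p=hp(0,.088,-.035)[0]
rows([(*p,.16,125.4),(*p,.1,125.4),(*p,.054,125.4)])
E
```

```text
at [0.4666 0.2104 0.1616] [179.9   -0.21  99.83] F [-0.4 -0.2 -0. ] t 4.75 j [  46.    9.  -25.   -0.  -56. -126.] op 0.0387
[-0.152, -0.326, 0.01, 0.002, -0.003, -0.426]
[-0.154, -0.326, 0.41, 0.002, -0.003, -0.426]
[-0.155, -0.327, 0.716, 0.002, -0.003, -0.426]
```

drive_tool:
  moves:
    - [-0.08,-0.16,0,0,0,-0.14]
    - [-0.15,-0.327,0,0,0,-0.28]
    - [-0.155,-0.327,0.0,0,0,-0.426]
    - [-0.155,-0.327,0,0,0,-0.426]
    - [-0.155,-0.327,0.25,0,0,-0.426]
    - [-0.155,-0.327,0.5,0,0,-0.426]
    - [-0.155,-0.327,0.6,0,0,-0.426]
    - [-0.155,-0.327,0.6,0,0,-0.426]
  fingers: -1

```text
clock: 5.55
tool_pos: [0.421, 0.1781, 0.0348]
orientation: [-179.8, -0.1, 125.1]
force: [0.5, -0.5, 0.7]
opening: 0.0006
```

Run:
```python
from g import *
from plant import vision
p=hp(0,.088,-.035)[0]
rows([(*p,.054,125.4)])
s=vision.snapshot("side");crop(s,180,120,250,195,10,"e4.png")
```

```text
at [0.421  0.1781 0.0688] [-1.7984e+02 -9.0000e-02  1.2515e+02] F [ 0.5 -0.5  0.7] t 5.55 j [  48.   11.  -38.   -0.  -41. -102.] op 0.0006
[0.002, 0.013, 0.098, -0.003, -0.001, -0.004]
```

View pics/e4.png

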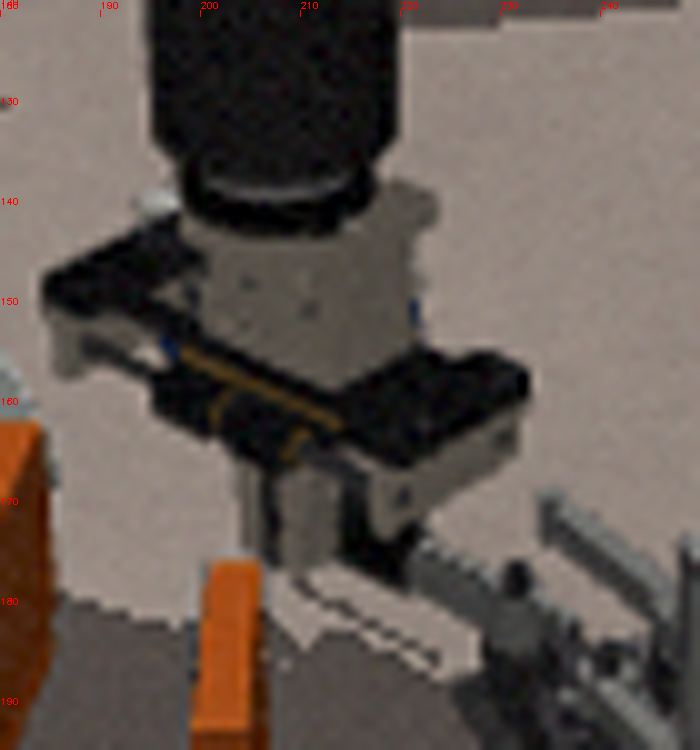

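drive_tool:
  moves:
    - [0,0.013,0.05,0,0,0]
    - [0,0.013,0.11,0,0,0]
    - [0,0.013,0.11,0,0,0]

```text
clock: 5.9
tool_pos: [0.4232, 0.1799, 0.0191]
orientation: [-179.9, -0.1, 125.2]
force: [-0.2, -0.8, 0.4]
opening: 0.0003
```

Run:
```python
from g import *
f=lambda v,off:(*hp(v,.088,off)[0],.052,hp(v,.088,off)[1])
rows([f(0,-.0205)]+[f(v,-.0195) for v in(.06,.12,.18,.24,.3,.36,.42)])
```

```text
at [0.4232 0.1799 0.0531] [-1.7993e+02 -9.0000e-02  1.2517e+02] F [-0.2 -0.8  0.4] t 5.9 j [  48.   12.  -39.   -0.  -39. -102.] op 0.0003
[0.002, 0.091, 0.007, -0.001, -0.002, -0.004]
[0.009, 0.133, 0.007, -0.001, -0.002, 0.053]
[0.014, 0.169, 0.007, -0.001, -0.002, 0.11]
[0.016, 0.205, 0.007, -0.001, -0.001, 0.168]
[0.017, 0.241, 0.007, -0.001, -0.001, 0.225]
[0.015, 0.277, 0.007, -0.001, -0.001, 0.282]
[0.011, 0.312, 0.007, -0.001, -0.001, 0.34]
[0.005, 0.348, 0.007, -0.001, -0.001, 0.397]
```

drive_tool:
  moves:
    - [0,0.09,0,0,0,0]
    - [0.01,0.133,0,0,0,0.053]
    - [0.015,0.17,0,0,0,0.11]
    - [0.015,0.205,0,0,0,0.168]
    - [0.015,0.24,0,0,0,0.225]
    - [0.015,0.25,0,0,0,0.225]

```text
clock: 6.5
tool_pos: [0.4512, 0.2025, 0.0189]
orientation: [-179.7, -0.0, 111.5]
force: [-12.0, -1.2, 9.0]
opening: 0.0005
```

Run:
```python
from g import *
from plant import vision
f=lambda v,off:(*hp(v,.088,off)[0],.053,hp(v,.088,off)[1])
rows([f(v,-.0195) for v in(.24,.3,.36,.42,.48,.54,.6,.66)])
s=vision.snapshot("side");crop(s,180,120,270,210,8,"e5.png")
```

```text
at [0.4512 0.2025 0.0529] [-1.7968e+02 -3.0000e-02  1.1149e+02] F [-12.   -1.2   9. ] t 6.5 j [  47.   15.  -34.   -0.  -41. -115.] op 0.0005
[0.001, 0.001, -0.001, -0.005, -0.0, -0.003]
[0.008, 0.036, -0.001, -0.005, -0.0, 0.054]
[0.013, 0.072, -0.001, -0.005, -0.0, 0.112]
[0.015, 0.108, -0.001, -0.005, 0.0, 0.169]
[0.016, 0.144, -0.002, -0.005, 0.0, 0.226]
[0.014, 0.18, -0.002, -0.005, 0.0, 0.283]
[0.01, 0.216, -0.002, -0.005, 0.0, 0.341]
[0.004, 0.251, -0.002, -0.005, 0.001, 0.398]
```

View pics/e5.png

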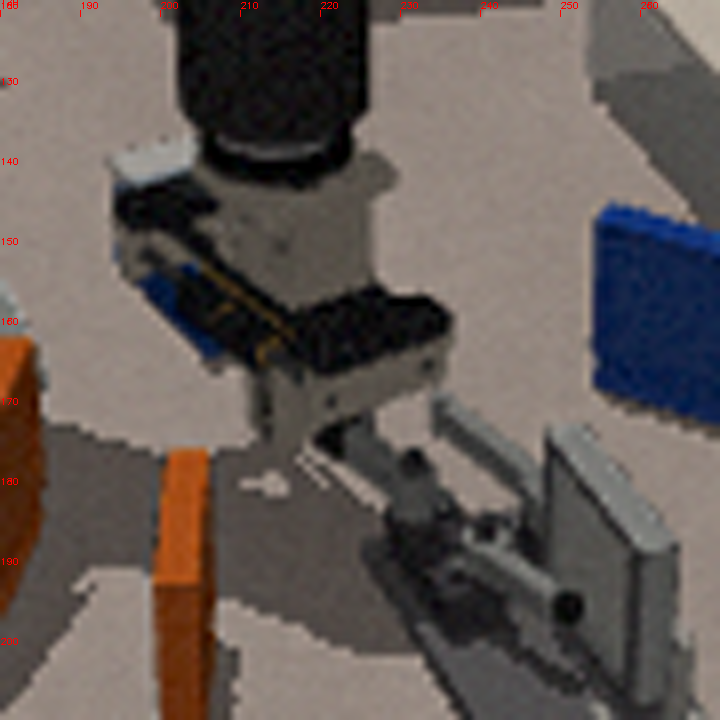

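drive_tool:
  moves:
    - [0.008,0.036,0,0,0,0.054]
    - [0.013,0.072,0,0,0,0.11]
    - [0.015,0.1,0,0,0,0.16]

```text
clock: 6.85
tool_pos: [0.4631, 0.2095, 0.0188]
orientation: [-179.5, 0.1, 101.8]
force: [-7.0, 0.0, 4.1]
opening: 0.0006
```

Run:
```python
from g import *
f=lambda v,off:(*hp(v,.088,off)[0],.053,hp(v,.088,off)[1])
rows([f(v,-.0195) for v in(.36,.42,.48,.54,.6,.66,.7)])
```

```text
at [0.4631 0.2095 0.0528] [-1.795e+02  8.000e-02  1.018e+02] F [-7.   0.   4.1] t 6.85 j [  46.   16.  -32.   -0.  -42. -124.] op 0.0006
[-0.005, -0.019, -0.001, -0.008, 0.001, -0.05]
[0.004, 0.016, -0.002, -0.008, 0.001, 0.007]
[0.01, 0.052, -0.002, -0.008, 0.002, 0.065]
[0.014, 0.087, -0.002, -0.008, 0.002, 0.122]
[0.017, 0.123, -0.003, -0.008, 0.002, 0.179]
[0.017, 0.16, -0.003, -0.008, 0.002, 0.237]
[0.015, 0.184, -0.003, -0.008, 0.003, 0.275]
```

drive_tool:
  moves:
    - [0.01,0.05,0,0,0,0.06]
    - [0.014,0.087,0,0,0,0.12]
    - [0.017,0.123,0,0,0,0.18]
    - [0.017,0.15,0,0,0,0.237]
    - [0.017,0.165,0,0,0,0.237]

```text
clock: 7.35
tool_pos: [0.4844, 0.2172, 0.0188]
orientation: [-179.3, 0.3, 87.4]
force: [-28.3, 6.9, 21.4]
opening: 0.0004
```

Run:
```python
from g import *
from plant import vision
f=lambda v,off:(*hp(v,.088,off)[0],.053,hp(v,.088,off)[1])
rows([f(.66,-.0195),f(.66,-.05)])
s=vision.snapshot("side");crop(s,180,120,270,210,8,"e6.png")
```

```text
at [0.4844 0.2172 0.0528] [-179.27    0.26   87.41] F [-28.3   6.9  21.4] t 7.35 j [  45.   18.  -29.   -1.  -43. -137.] op 0.0004
[-0.002, 0.011, -0.002, -0.012, 0.004, -0.003]
[-0.003, -0.192, 0.001, -0.012, 0.004, -0.003]
```

View pics/e6.png

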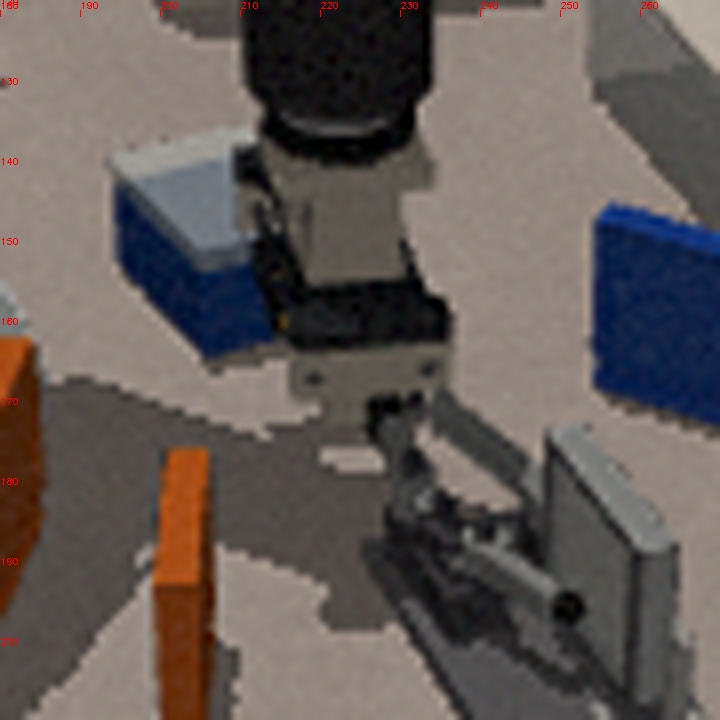

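drive_tool:
  moves:
    - [0,-0.1,0,0,0,0]
    - [0,-0.22,0,0,0,0]
    - [0,-0.22,0,0,0,0]
    - [0,-0.22,0,0,0,0]
    - [0,-0.22,0,0,0,0]
    - [0,-0.22,0,0,0,0]
    - [0,-0.22,0,0,0,0]
    - [0,-0.22,0,0,0,0]

```text
clock: 8.2
tool_pos: [0.4515, 0.2186, 0.0191]
orientation: [-179.3, 0.3, 87.5]
force: [0.4, -0.3, 0.4]
opening: 0.0004
```

Run:
```python
from g import *
from plant import vision
s=vision.snapshot("side");crop(s,180,120,270,210,8,"e7.png")
p,a=hp(.66,.142,.05)
rows([(*st(-265,60),.16,a),(*p,.16,a),(*p,.062,a)]); print(p,a)
```

```text
at [0.4514 0.2185 0.0532] [-179.26    0.27   87.48] F [-0.2 -0.6  0.5] t 8.25 j [  48.   16.  -33.   -1.  -42. -140.] op 0.0003
[0.498, 0.938, -0.727, -0.012, 0.005, -0.002]
[0.357, 0.684, -0.723, -0.012, 0.005, -0.002]
[0.36, 0.693, -0.07, -0.012, 0.005, -0.002]
[0.55775519 0.26791364] 87.60267527790683
```

View pics/e7.png

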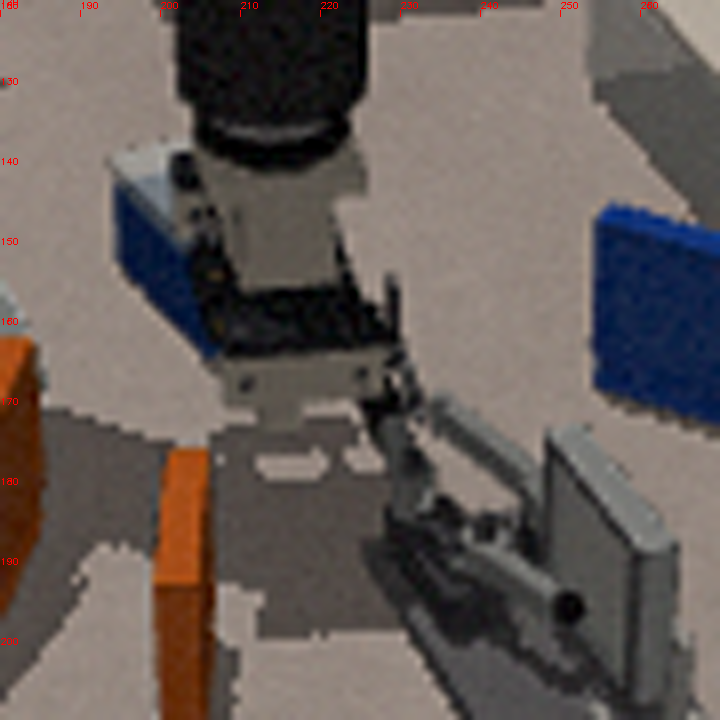

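drive_tool:
  moves:
    - [0,-0.02,-0.33,0,0,0]
    - [0,-0.02,-0.66,0,0,0]
    - [0.1,0.1,-0.75,0,0,0]
    - [0.2,0.4,-0.75,0,0,0]
    - [0.36,0.69,-0.75,0,0,0]
    - [0.36,0.69,-0.75,0,0,0]

```text
clock: 8.85
tool_pos: [0.5628, 0.2701, 0.1281]
orientation: [-179.3, 0.3, 87.5]
force: [-0.4, -1.3, -1.0]
opening: 0.0003
```

Run:
```python
from g import *
from plant import vision
s=vision.snapshot("side");crop(s,180,90,270,180,8,"e8.png")
p,a=hp(.66,.142,.05)
t=vision.snapshot("top");crop(t,100,130,220,220,6,"e9.png")
rows([(*p,.062,a)])
```

```text
at [0.5589 0.2681 0.1624] [-179.15    0.37   87.43] F [-0.8 -0.4 -1. ] t 8.95 j [  43.   19.  -11.   -0.  -61. -136.] op 0.0003
[0.002, 0.002, 0.669, -0.014, 0.006, -0.003]
```

View pics/e8.png

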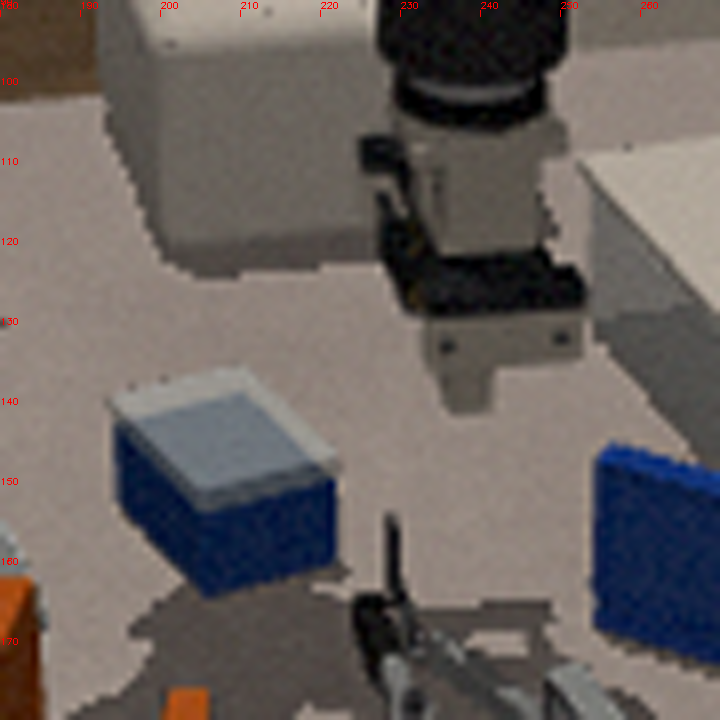

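View pics/e9.png

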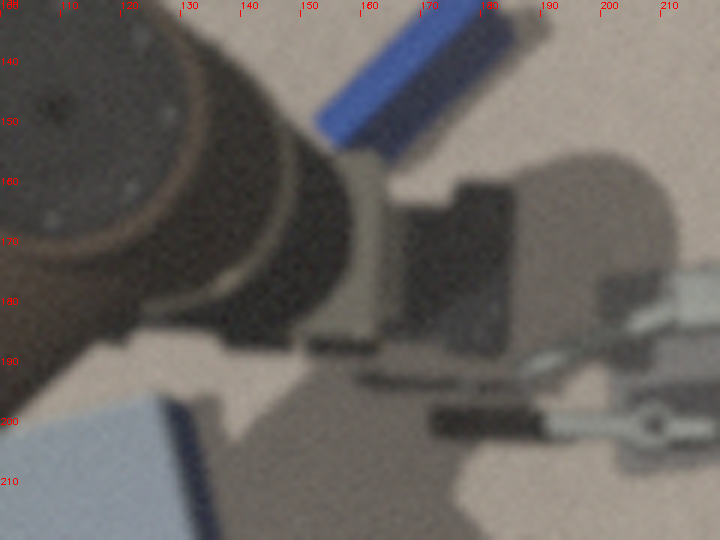

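Run:
```python
from g import *
s=pickle.load(open("side.pkl","rb"));t=pickle.load(open("top.pkl","rb"))
for v in (.6,.66):
  P=(*hp(v,.142,.018)[0],.092);print(v,proj(t,P),proj(s,P),P)
print(proj(s,(.559,.268,.162)),proj(s,(.559-.0095,.268-.021,.162)),proj(s,(.559+.0095,.268-.021,.162)))
```

```text
0.6 (np.float64(160.48893027663186), np.float64(195.20155123319577)) (np.float64(226.74515251705446), np.float64(154.6799252009083)) (np.float64(0.5172778590536741), np.float64(0.2704328047533079), 0.092)
0.66 (np.float64(160.92564458700252), np.float64(192.37875806606345)) (np.float64(228.788530402711), np.float64(154.58261652930696)) (np.float64(0.5257831976056537), np.float64(0.2692521728329863), 0.092)
(np.float64(236.67381385432043), np.float64(139.0817424600591)) (np.float64(235.6770757912502), np.float64(141.76724552925637)) (np.float64(240.19886720118706), np.float64(141.25328154516967))
```

drive_tool:
  moves:
    - [0,0,0.3,0,0,0]
    - [0,0,0.6,0,0,0]
    - [0,0,0.67,0,0,0]
    - [0,0,0.67,0,0,0]

```text
clock: 9.35
tool_pos: [0.5561, 0.2665, 0.0271]
orientation: [-179.0, 0.5, 87.4]
force: [-0.1, -0.3, 1.1]
opening: 0.0005
```

drive_tool:
  moves:
    - [0,-0.05,0,0,0,0]
    - [0,-0.1,0,0,0,0]
    - [0,-0.14,0,0,0,0]
    - [0,-0.17,0,0,0,0]
    - [0,-0.2,0,0,0,0]

```text
clock: 9.85
tool_pos: [0.5272, 0.2691, 0.0292]
orientation: [-179.2, 0.4, 87.5]
force: [3.9, 1.3, 3.0]
opening: 0.0005
```

Run:
```python
from g import *
from plant import vision
s=vision.snapshot("side");crop(s,180,120,270,210,8,"f1.png")
rows([])
```

```text
at [0.5264 0.2691 0.063 ] [-179.15    0.38   87.49] F [2.2 2.2 3.2] t 9.9 j [  46.   22.  -21.   -1.  -48. -138.] op 0.0002
```

View pics/f1.png

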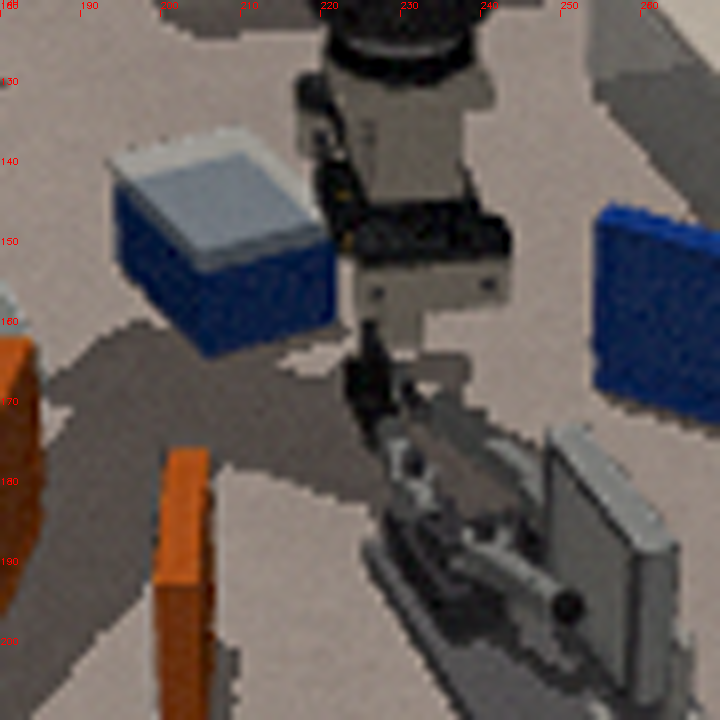

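drive_tool:
  moves:
    - [0,-0.03,0,0,0,0]
    - [0,-0.06,0,0,0,0]
    - [0,-0.09,0,0,0,0]
    - [0,-0.12,0,0,0,0]
    - [0,-0.15,0,0,0,0]
    - [0,-0.18,0,0,0,0]
    - [0,-0.2,0,0,0,0]

```text
clock: 10.6
tool_pos: [0.4955, 0.2699, 0.0291]
orientation: [-179.1, 0.4, 87.5]
force: [-0.8, -0.7, -0.2]
opening: 0.0006
```

Run:
```python
from g import *
from plant import vision
s=vision.snapshot("side");crop(s,180,120,270,210,8,"f2.png")
rows([])
```

```text
at [0.4954 0.27   0.0632] [-179.1     0.42   87.49] F [-1.2 -0.5  0.2] t 10.65 j [  48.   20.  -24.   -1.  -46. -140.] op 0.0004
```

View pics/f2.png

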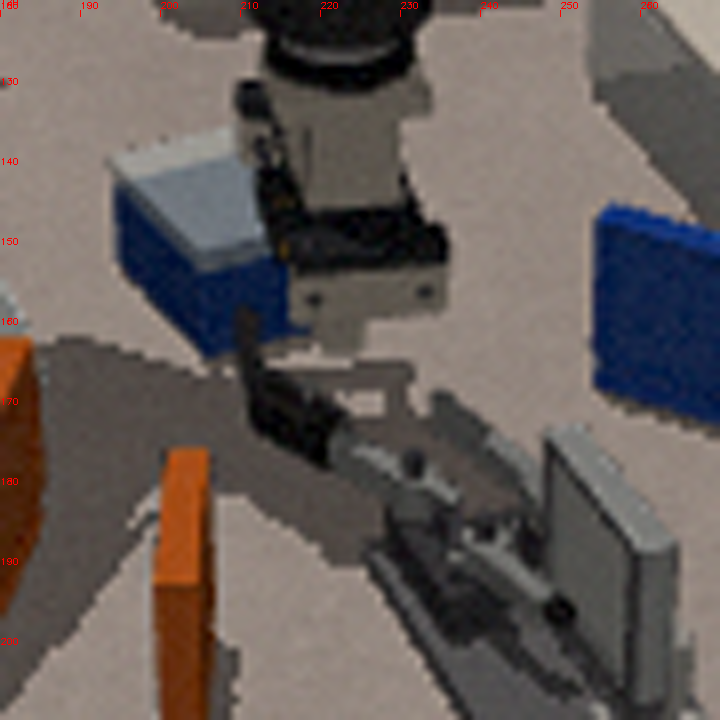

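drive_tool:
  moves:
    - [0,0.03,-0.33,0,0,0]
    - [0,0.03,-0.66,0,0,0]
    - [0,0.03,-1,0,0,0]
    - [0,0.03,-1,0,0,-0.14]
    - [0,0.03,-1,0,0,-0.28]
    - [0,0.03,-1,0,0,-0.42]
    - [0,0.03,-1,0,0,-0.56]
    - [0,0.03,-1,0,0,-0.7]
  fingers: 1

```text
clock: 11.45
tool_pos: [0.502, 0.2706, 0.179]
orientation: [-179.0, -0.3, 129.8]
force: [-0.5, -0.4, 0.3]
opening: 0.0592
```

Run:
```python
from g import *
from plant import vision
s=vision.snapshot("side");crop(s,205,160,285,225,9,"f4.png")
t=vision.snapshot("top");crop(t,190,160,280,215,8,"f3.png")
pickle.dump(t,open("top2.pkl","wb"));pickle.dump(s,open("side2.pkl","wb"))
print(st(0,0)); rows([(*st(0,0),.2,186.8)])
C=[(x,y,.125) for x,y in [st(-55,10),st(55,10),st(55,-10),st(-55,-10)]]
for c in C: print(np.round(proj(t,c),1),np.round(proj(s,c),1))
```

```text
[0.5684 0.0172]
at [0.5021 0.2706 0.2129] [-179.02   -0.29  129.6 ] F [-0.2 -0.1  0.6] t 11.55 j [ 48.  12. -13.  -0. -65. -98.] op 0.0671
[-1.584, -0.735, 0.091, -0.013, -0.013, -0.953]
[225.7 175.7] [252.4 171.4]
[262.8 171.2] [264.1 186.9]
[263.6 177.9] [259.1 188. ]
[226.5 182.4] [247.6 172.4]
```

View pics/f3.png

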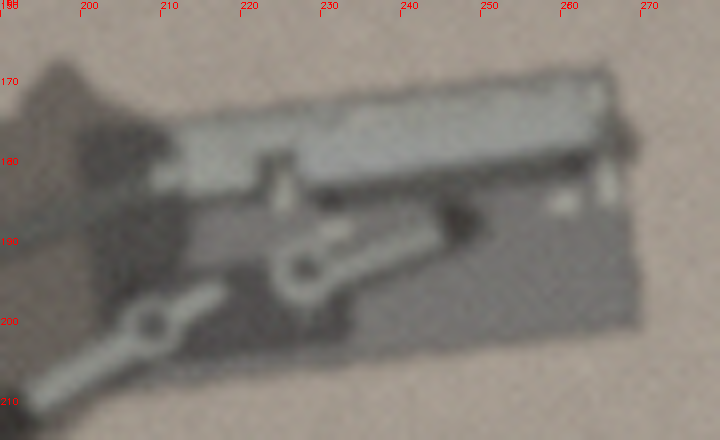

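View pics/f4.png

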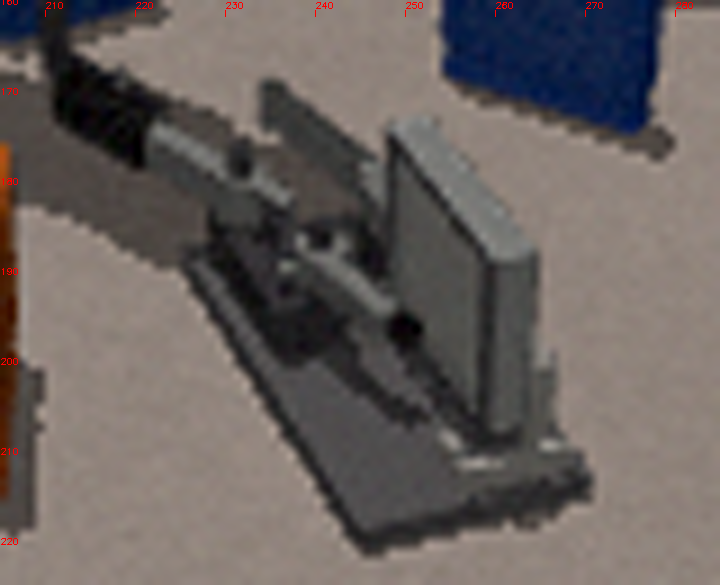

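drive_tool:
  moves:
    - [-0.2,-0.1,0,0,0,-0.14]
    - [-0.4,-0.2,0,0,0,-0.28]
    - [-0.6,-0.3,0,0,0,-0.42]
    - [-0.8,-0.4,0,0,0,-0.56]
    - [-1,-0.46,0,0,0,-0.7]
    - [-1,-0.46,0,-0.01,-0.01,-0.84]
    - [-1,-0.46,0,-0.013,-0.013,-0.95]
    - [-1,-0.46,0,-0.013,-0.013,-0.95]

```text
clock: 12.35
tool_pos: [0.5444, 0.1106, 0.1793]
orientation: [180.0, 0.0, -173.6]
force: [-0.1, -0.1, -0.5]
opening: 0.0878
```

Run:
```python
from g import *
rows([(*st(0,0),.2,186.8),(*st(0,0),.081,186.8)])
```

```text
at [0.5444 0.1106 0.2133] [ 1.7999e+02  3.0000e-02 -1.7358e+02] F [-0.1 -0.1 -0.5] t 12.35 j [ 32.  10. -16.   0. -64. -25.] op 0.0878
[-0.089, -0.637, 0.089, 0.0, 0.001, -0.006]
[-0.089, -0.637, 0.882, 0.0, 0.001, -0.006]
```

drive_tool:
  moves:
    - [-0.03,-0.2,0,0,0,0]
    - [-0.06,-0.45,0,0,0,0]
    - [-0.09,-0.637,0.05,0,0,0]
    - [-0.09,-0.637,0.2,0,0,0]
    - [-0.09,-0.637,0.35,0,0,0]
    - [-0.09,-0.637,0.45,0,0,0]
    - [-0.09,-0.637,0.45,0,0,0]

```text
clock: 13.05
tool_pos: [0.5669, 0.0169, 0.1095]
orientation: [-180.0, -0.2, -173.9]
force: [-0.6, -0.2, 0.0]
opening: 0.0878
```

Run:
```python
from g import *
from plant import vision
rows([(*st(0,0),.083,186.8)])
s=vision.snapshot("side");crop(s,215,110,295,215,7,"f5.png")
```

```text
at [0.5669 0.0169 0.1435] [-179.98   -0.23 -173.92] F [-0.6 -0.2  0. ] t 13.05 j [ 21.  15. -20.  -0. -56. -15.] op 0.0878
[-0.012, 0.001, 0.404, -0.0, -0.004, -0.012]
```

View pics/f5.png

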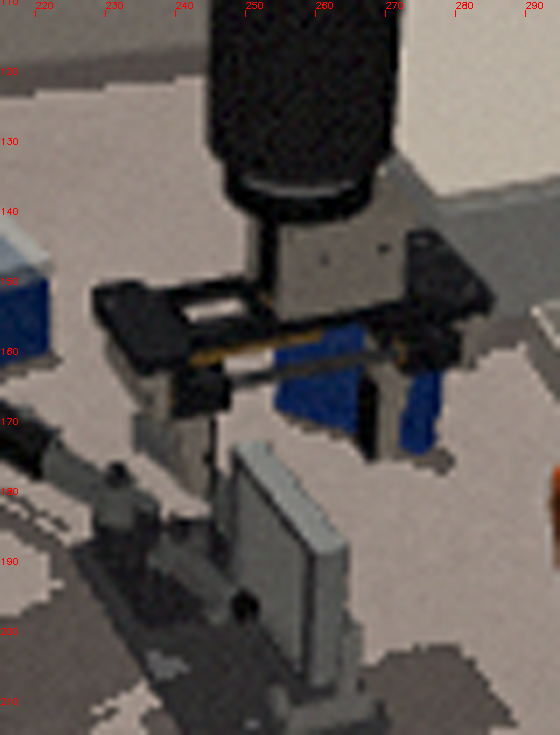

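drive_tool:
  moves:
    - [-0.01,0,0.2,0,0,0]
    - [-0.012,0,0.4,0,-0.004,-0.01]
    - [-0.012,0,0.4,0,-0.004,-0.01]
    - [-0.012,0,0.4,0,-0.004,-0.01]

```text
clock: 13.5
tool_pos: [0.5702, 0.0175, 0.0522]
orientation: [-179.9, 0.2, -173.3]
force: [0.3, -0.6, 0.4]
opening: 0.0875
```

drive_tool:
  moves:
    - [0,0,0,0,0,0]
    - [0,0,0,0,0,0]
    - [0,0,0,0,0,0]
    - [0,0,0,0,0,0]
    - [0,0,0,0,0,0]
    - [0,0,0,0,0,0]
    - [0,0,0,0,0,0]
    - [0,0,0,0,0,0]
  fingers: -1

```text
clock: 14.3
tool_pos: [0.5702, 0.0175, 0.0522]
orientation: [-179.9, 0.1, -173.3]
force: [0.9, -0.6, -0.1]
opening: 0.0294
```

Run:
```python
from g import *
from plant import vision
rows([])
s=vision.snapshot("side");crop(s,215,110,295,215,7,"f6.png")
```

```text
at [0.5702 0.0175 0.0862] [-1.7995e+02  1.4000e-01 -1.7329e+02] F [ 0.9 -0.6 -0.1] t 14.3 j [ 21.  19. -23.   0. -48. -15.] op 0.0294
```

View pics/f6.png

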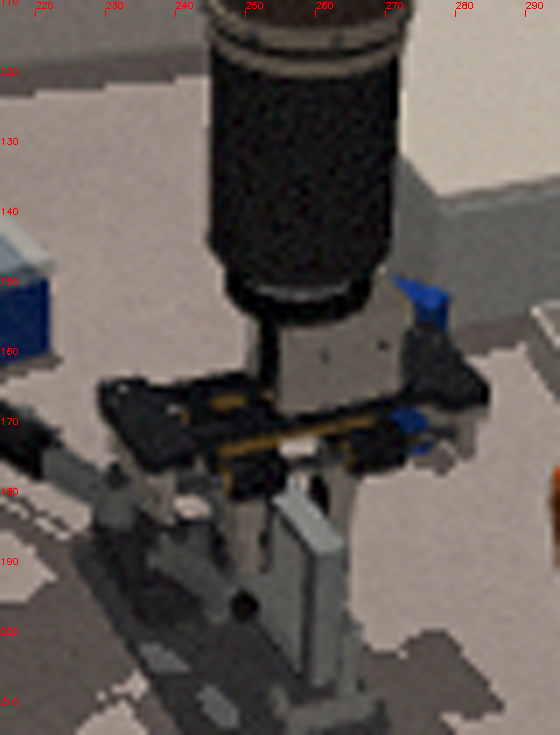

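drive_tool:
  moves:
    - [0,0,0,0,0,0]
    - [0,0,0,0,0,0]
    - [0,0,0,0,0,0]
    - [0,0,0,0,0,0]

```text
clock: 14.75
tool_pos: [0.5685, 0.017, 0.052]
orientation: [-179.9, -0.0, -173.3]
force: [-4.5, 0.7, 5.0]
opening: 0.0203
```

drive_tool:
  moves:
    - [0,0,-0.1,0,0,0]
    - [0,0,-0.3,0,0,0]
    - [0,0,-0.5,0,0,0]
    - [0,0,-0.7,0,0,0]
    - [0,0,-0.85,0,0,0]
    - [0,0,-0.85,0,0,0]

```text
clock: 15.35
tool_pos: [0.5703, 0.0176, 0.1828]
orientation: [-180.0, 0.3, -173.2]
force: [-0.3, -0.0, -1.9]
opening: 0.0201
```

Run:
```python
from g import *
from plant import vision
rows([(.5204,-.300,.21,174)])
s=vision.snapshot("side");crop(s,205,90,295,215,6,"f7.png")
```

```text
at [0.5703 0.0176 0.2168] [-179.95    0.28 -173.25] F [-0.3 -0.  -1.9] t 15.35 j [ 21.  11. -14.   0. -64. -15.] op 0.0201
[0.58, -2.063, 0.044, -0.0, 0.005, 0.213]
```

View pics/f7.png

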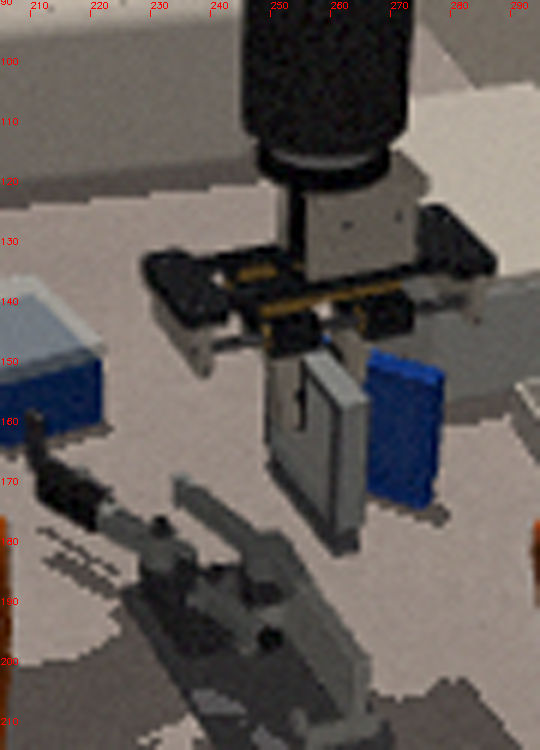

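drive_tool:
  moves:
    - [0.07,-0.2,0,0,0,0.02]
    - [0.14,-0.45,0,0,0,0.05]
    - [0.2,-0.72,0,0,0,0.07]
    - [0.28,-1,0,0,0,0.1]
    - [0.28,-1,0,0,0,0.1]

```text
clock: 15.9
tool_pos: [0.5427, -0.1401, 0.1788]
orientation: [-180.0, -0.1, -179.6]
force: [-0.6, 0.2, -1.9]
opening: 0.0197
```

drive_tool:
  moves:
    - [0.07,-0.2,0,0,0,0.02]
    - [0.14,-0.45,0,0,0,0.05]
    - [0.2,-0.7,0,0,0,0.07]
    - [0.25,-0.9,0,0,0,0.1]
    - [0.25,-0.9,0,0,0,0.1]
    - [0.25,-0.9,0,0,0,0.1]

```text
clock: 16.5
tool_pos: [0.5052, -0.2755, 0.1773]
orientation: [-180.0, -0.2, 174.3]
force: [0.4, 0.0, -1.5]
opening: 0.0201
```

Run:
```python
from g import *
from plant import vision
rows([(.5204,-.300,.21,174)])
s=vision.snapshot("side");crop(s,215,160,345,300,5,"f8.png")
t=vision.snapshot("top");crop(t,290,160,390,230,7,"f9.png")
```

```text
at [ 0.5052 -0.2755  0.2113] [-180.     -0.23  174.34] F [ 0.4  0.  -1.5] t 16.5 j [ -9.  12. -14.   0. -64.   3.] op 0.0201
[-0.117, -0.153, 0.008, -0.0, -0.004, 0.006]
```

View pics/f8.png

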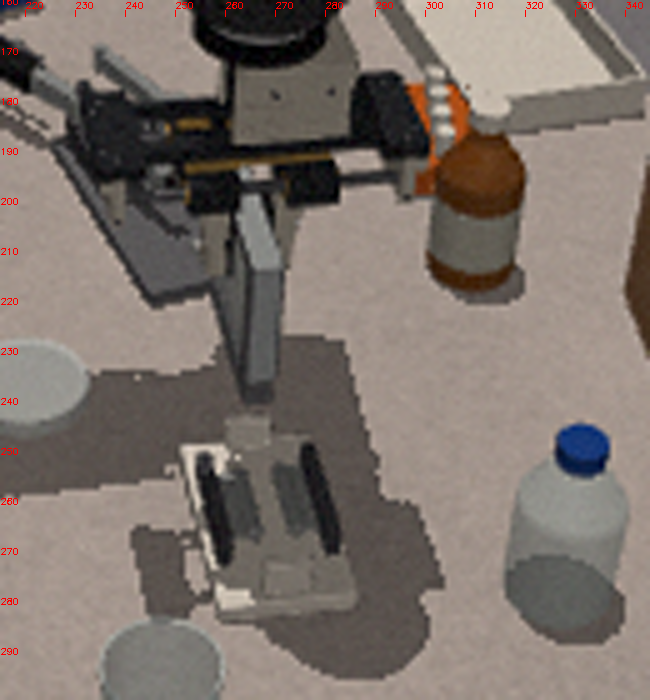

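View pics/f9.png

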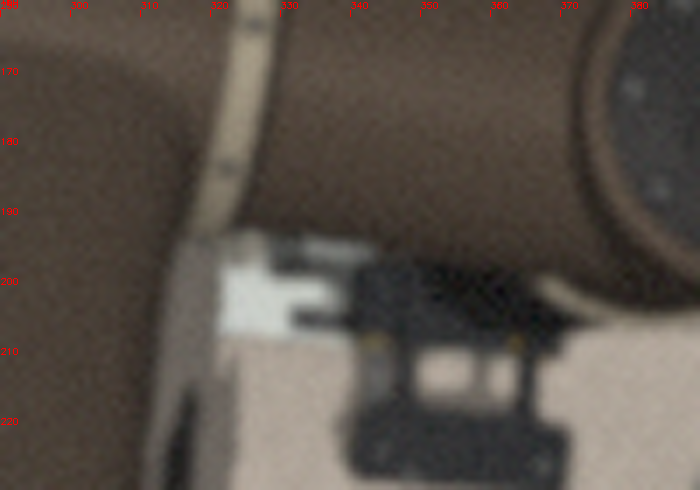

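Run:
```python
from g import *
s=pickle.load(open("side.pkl","rb"));t=pickle.load(open("top.pkl","rb"))
a=np.radians(-96.05);c=np.array([.5204,-.300]);R=np.array([[np.cos(a),-np.sin(a)],[np.sin(a),np.cos(a)]])
for l in [(-75,45,12),(75,45,12),(75,-45,12),(-75,-45,12),(-61,0,41),(61,0,41),(-32,35,37),(32,35,37),(32,-35,37),(-32,-35,37),(0,0,15)]:
  w=(*(c+R@np.array(l[:2])/1e3),l[2]/1e3); print(l,np.round(proj(s,w),1),np.round(proj(t,w),1))
crop(s,245,235,290,290,12,"g1.png")
```

```text
(-75, 45, 12) [276.1 246.1] [322.6 179.5]
(75, 45, 12) [286.4 278.5] [369.2 184.3]
(75, -45, 12) [258.3 281.6] [367.  212.3]
(-75, -45, 12) [250.2 248.6] [320.1 207.5]
(-61, 0, 41) [264.4 243.8] [327.2 193.1]
(61, 0, 41) [272.  270.3] [366.  197.1]
(-32, 35, 37) [276.5 249.6] [337.1 183.1]
(32, 35, 37) [280.8 263.4] [357.4 185.2]
(32, -35, 37) [259.2 265.7] [355.5 207.3]
(-32, -35, 37) [255.6 251.7] [335.2 205.2]
(0, 0, 15) [267.7 262.3] [344.9 195.8]
```

View pics/g1.png

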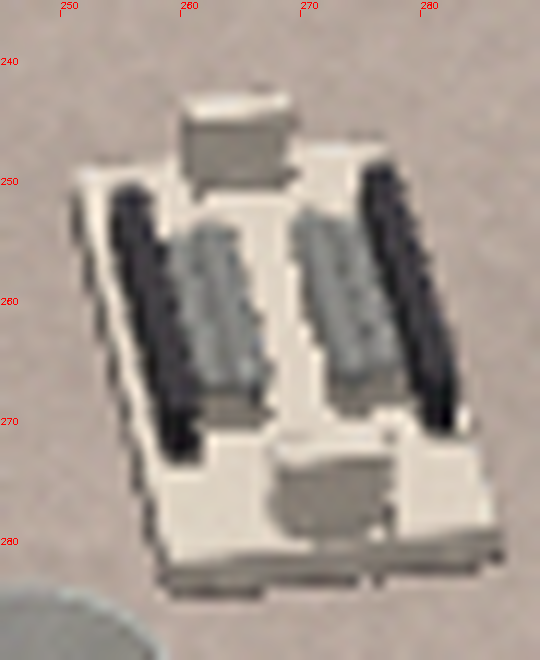

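Run:
```python
from g import *
s=pickle.load(open("side.pkl","rb"));t=pickle.load(open("top.pkl","rb"))
for p,z in [((268.5,259.75),.0335),((268.4,260.0),.037),((264.7,243.8),.041),((273,272.3),.041),((268.85,258.05),.041)]: print(onz(s,*p,z))
# top: mask dark blocks
im=t["pixels"].astype(int);m=((im.max(2)<75)).astype(np.uint8)
m[:175]=0;m[215:]=0;m[:,:325]=0;m[:,370:]=0
n,l,st_,c=cv2.connectedComponentsWithStats(m)
for i in range(1,n):
  if st_[i,4]>20: print(st_[i],c[i],onz(t,*c[i],.037))
m=((im.min(2)>140)&(abs(im[:,:,0]-im[:,:,2])<25)).astype(np.uint8)
m[:170]=0;m[220:]=0;m[:,:315]=0;m[:,375:]=0
print(cv2.minAreaRect(cv2.findNonZero(cv2.morphologyEx(m,cv2.MORPH_OPEN,np.ones((3,3))))))
im=s["pixels"].astype(int);m=((im.max(2)<65)).astype(np.uint8)
m[:240]=0;m[285:]=0;m[:,:250]=0;m[:,285:]=0
n,l,st_,c=cv2.connectedComponentsWithStats(m)
for i in range(1,n):
  if st_[i,4]>20: print(st_[i],c[i],onz(s,*c[i],.033))
crop(t,318,176,374,216,13,"g2.png")
```

```text
[ 0.52002891 -0.30695354  0.0335    ]
[ 0.51812472 -0.31128624  0.037     ]
[ 0.5277764  -0.23959044  0.041     ]
[ 0.51428495 -0.3695953   0.041     ]
[ 0.52077536 -0.30705309  0.041     ]
[335 183  22   4  34] [347.02941176 184.73529412] [ 0.55336369 -0.30293489  0.037     ]
((344.87615966796875, 195.7703857421875), (47.80255126953125, 28.160245895385742), 6.170175075531006)
[275 249   8  22  54] [278.85185185 260.40740741] [ 0.55168718 -0.31746974  0.033     ]
[254 251   8  22  50] [257.52 262.38] [ 0.48250036 -0.30916981  0.033     ]
```

View pics/g2.png

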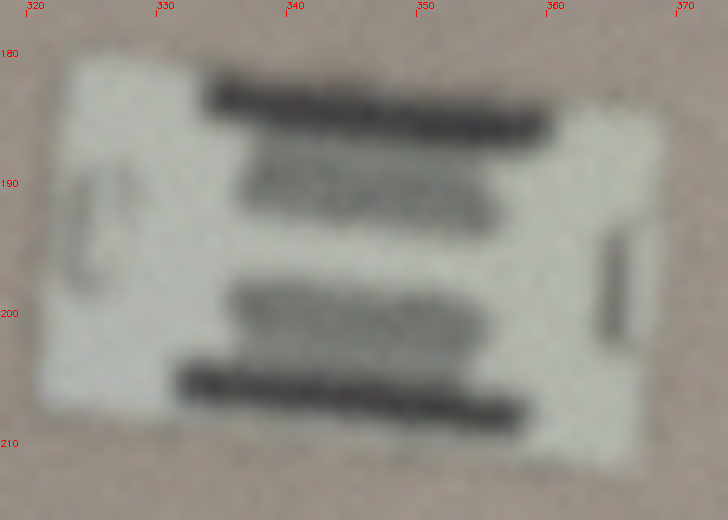

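Run:
```python
from g import *
t=pickle.load(open("top.pkl","rb"))
print(onz(t,363.5,197.5,.015),onz(t,366,197.5,.041),onz(t,328,189.5,.041),onz(t,344.88,195.77,.012))
rows([(.5205,-.302,.131,174)])
```

```text
[ 0.51470209 -0.35916334  0.015     ] [ 0.51267767 -0.36075185  0.041     ] [ 0.53809126 -0.24211701  0.041     ] [ 0.52062117 -0.30046732  0.012     ]
at [ 0.506  -0.2746  0.212 ] [-1.7998e+02 -1.7000e-01  1.7446e+02] F [-1.2  0.  -2.2] t 16.6 j [ -9.  12. -14.   0. -64.   3.] op 0.02
[-0.116, -0.172, 0.539, -0.0, -0.003, 0.008]
```

drive_tool:
  moves:
    - [-0.06,-0.08,0.0,0,0,0]
    - [-0.116,-0.168,0,0,0,0]
    - [-0.116,-0.168,0.2,0,0,0.008]
    - [-0.116,-0.168,0.4,0,0,0.008]
    - [-0.116,-0.168,0.54,0,0,0.008]
    - [-0.116,-0.168,0.54,0,0,0.008]
    - [-0.116,-0.168,0.54,0,0,0.008]

```text
clock: 17.3
tool_pos: [0.5213, -0.3019, 0.0971]
orientation: [-180.0, -0.2, 174.0]
force: [1.0, -0.2, -1.0]
opening: 0.02
```

Run:
```python
from g import *
from plant import vision
rows([(.5205,-.3015,.131,174)])
s=vision.snapshot("side");crop(s,235,200,300,290,8,"g3.png");pickle.dump(s,open("side3.pkl","wb"))
```

```text
at [ 0.5213 -0.3019  0.1311] [-179.95   -0.2   174.01] F [ 1.  -0.2 -1. ] t 17.3 j [-11.  19. -16.   0. -55.   5.] op 0.02
[0.005, 0.002, 0.001, -0.001, -0.003, 0.0]
```

View pics/g3.png

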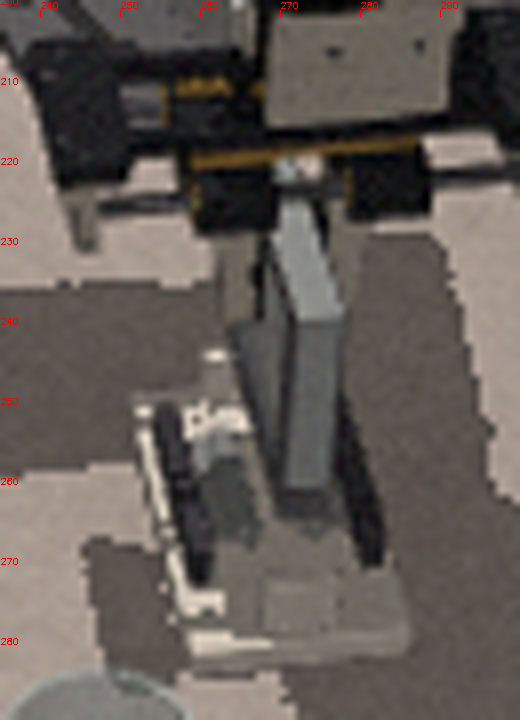

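Run:
```python
from g import *
s=pickle.load(open("side3.pkl","rb"))
a=np.radians(-96);c=np.array([.5213,-.3019]);R=np.array([[np.cos(a),-np.sin(a)],[np.sin(a),np.cos(a)]])
for l in [(55,-10,170),(55,10,170),(-55,10,170),(-55,-10,170),(55,-8,70),(55,8,70),(55,-7,60),(55,7,60)]:
  w=(*(c+R@np.array(l[:2])/1e3),l[2]/1e3); print(l,np.round(proj(s,w)+np.array([.5,.5]),1))
```

```text
(55, -10, 170) [271.7 239.1]
(55, 10, 170) [278.4 238.4]
(-55, 10, 170) [270.7 215.3]
(-55, -10, 170) [264.5 215.8]
(55, -8, 70) [270.6 263.4]
(55, 8, 70) [275.7 262.8]
(55, -7, 60) [270.7 265.6]
(55, 7, 60) [275.1 265.2]
```

drive_tool:
  moves:
    - [0.005,0,0.06,0,0,0]
    - [0.005,0,0.12,0,0,0]
    - [0.005,0,0.16,0,0,0]
    - [0.005,0,0.18,0,0,0]
    - [0.005,0,0.18,0,0,0]

```text
clock: 17.85
tool_pos: [0.5206, -0.3018, 0.0704]
orientation: [-179.9, -0.2, 174.0]
force: [-0.2, 0.9, -2.7]
opening: 0.0201
```

drive_tool:
  moves:
    - [0,0,0.03,0,0,0]
    - [0,0,0.06,0,0,0]
    - [0,0,0.09,0,0,0]
    - [0,0,0.11,0,0,0]

```text
clock: 18.25
tool_pos: [0.5209, -0.3024, 0.0553]
orientation: [-179.9, -0.1, 174.0]
force: [-2.0, -0.9, -0.9]
opening: 0.02
```

Run:
```python
from g import *
from plant import vision
rows([])
s=vision.snapshot("side");crop(s,235,200,300,290,8,"g4.png")
```

```text
at [ 0.5209 -0.3024  0.0893] [-1.7989e+02 -7.0000e-02  1.7402e+02] F [-2.  -0.9 -0.9] t 18.25 j [-11.  21. -19.   0. -50.   5.] op 0.02
```

View pics/g4.png

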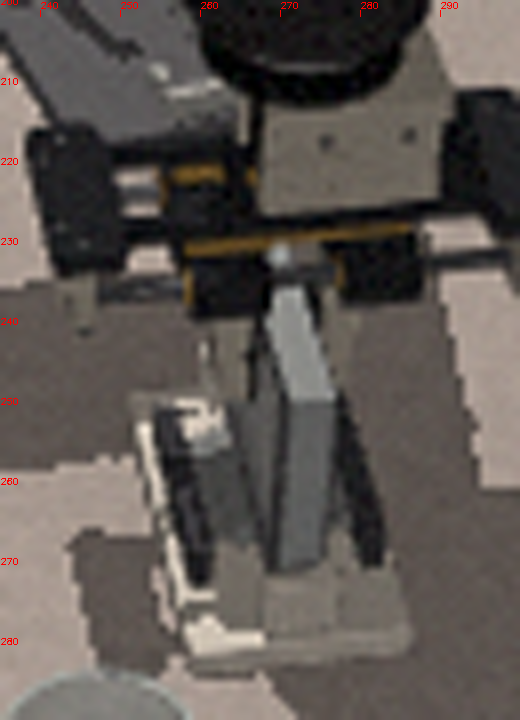

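drive_tool:
  moves:
    - [0,0,0.02,0,0,0]
    - [0,0,0.035,0,0,0]
    - [0,0,0.05,0,0,0]
    - [0,0,0.05,0,0,0]

```text
clock: 18.7
tool_pos: [0.5214, -0.3028, 0.0515]
orientation: [-179.8, 0.0, 174.1]
force: [-11.0, 8.8, 38.2]
opening: 0.0205
```

Run:
```python
from g import *
from plant import vision
rows([])
s=vision.snapshot("side");crop(s,235,200,300,290,8,"g5.png")
```

```text
at [ 0.5214 -0.3028  0.0855] [-1.7979e+02  1.0000e-02  1.7414e+02] F [-11.    8.8  38.2] t 18.7 j [-11.  21. -19.   0. -49.   5.] op 0.0205
```

View pics/g5.png

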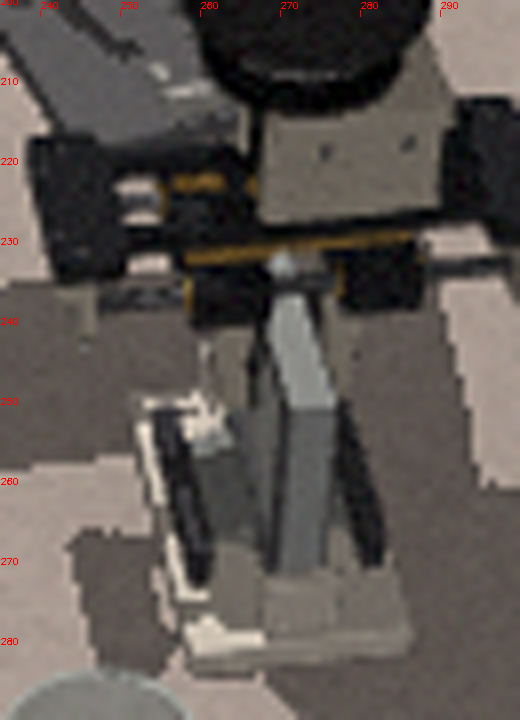

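Run:
```python
from g import *
s=pickle.load(open("side3.pkl","rb"))
a=np.radians(-96);c=np.array([.521,-.3025]);R=np.array([[np.cos(a),-np.sin(a)],[np.sin(a),np.cos(a)]])
for z in (125,132):
 for l in [(55,-10,z),(55,10,z)]:
  w=(*(c+R@np.array(l[:2])/1e3),l[2]/1e3); print(l,np.round(proj(s,w)+np.array([.5,.5]),1))
```

```text
(55, -10, 125) [270.9 250.5]
(55, 10, 125) [277.4 249.8]
(55, -10, 132) [271.  248.7]
(55, 10, 132) [277.5 248.1]
```

drive_tool:
  moves:
    - [0,0,0.005,0,0,0]
    - [0,0,0.0,0,0,0]
    - [0,0,0,0,0,0]
    - [0,0,0,0,0,0]
    - [0,0,0,0,0,0]
    - [0,0,0,0,0,0]
  fingers: 1

```text
clock: 19.35
tool_pos: [0.5212, -0.3028, 0.051]
orientation: [-179.8, -0.0, 174.1]
force: [-0.4, -0.0, -0.1]
opening: 0.0625
```

drive_tool:
  moves:
    - [0,0,-0.15,0,0,0]
    - [0,0,-0.4,0,0,0]
    - [0,0,-0.7,0,0,0]
    - [0,0,-1,0,0,0]
    - [0,0,-1,0,0,0]

```text
clock: 19.85
tool_pos: [0.5247, -0.3039, 0.2082]
orientation: [-179.6, 0.6, 174.2]
force: [0.3, 0.1, -0.1]
opening: 0.0873
```

drive_tool:
  moves:
    - [0,0.1,-0.1,0,0,0]
    - [0,0.3,-0.2,0,0,0]
    - [0,0.6,-0.2,0,0,0]
    - [0,0.9,-0.2,0,0,0]
    - [0,0.9,-0.2,0,0,0]

```text
clock: 20.35
tool_pos: [0.5386, -0.1654, 0.2372]
orientation: [-179.7, 0.6, 174.4]
force: [0.0, 0.8, 0.2]
opening: 0.0876
```

Run:
```python
from g import *
from plant import vision
rows([])
s=vision.snapshot("side");crop(s,170,150,320,300,5,"h1.png")
t=vision.snapshot("top");crop(t,150,160,390,240,3,"h2.png")
```

```text
at [ 0.5386 -0.1654  0.2712] [-179.66    0.63  174.4 ] F [0.  0.8 0.2] t 20.35 j [  3.   8. -11.   0. -70.  -9.] op 0.0876
```

View pics/h1.png

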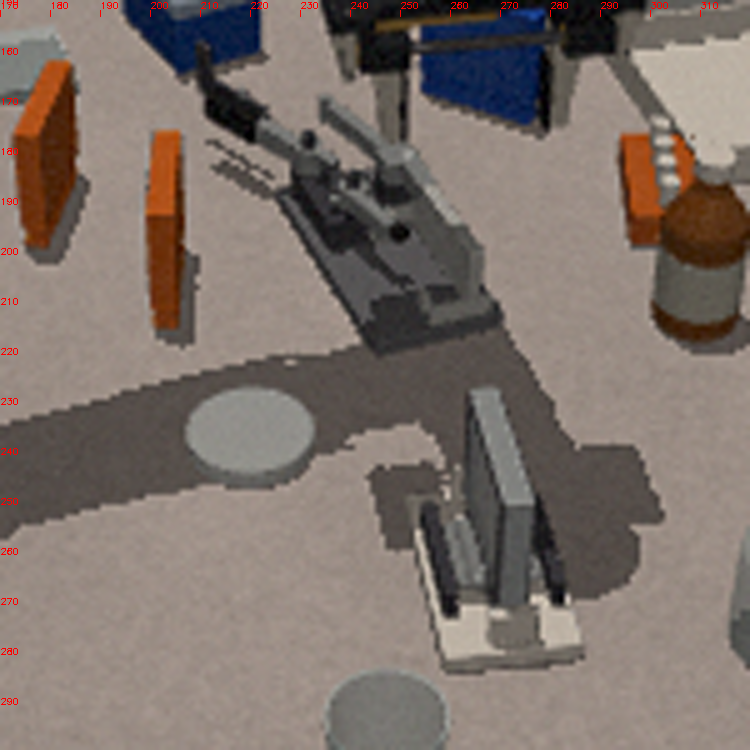

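View pics/h2.png

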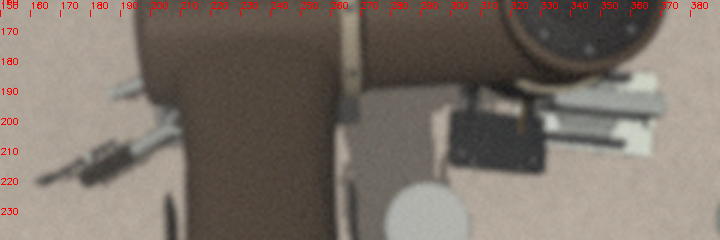

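Run:
```python
from g import *
from plant import vision
s=vision.snapshot("side");crop(s,258,222,288,278,12,"h3.png")
for z in (125,130):
  a=np.radians(-96);c=np.array([.521,-.3025]);R=np.array([[np.cos(a),-np.sin(a)],[np.sin(a),np.cos(a)]])
  for l in [(55,-10,z),(55,10,z),(-55,-10,z),(-55,10,z)]:
    print(l,np.round(proj(s,(*(c+R@np.array(l[:2])/1e3),z/1e3))+np.array([.5,.5]),1))
```

```text
(55, -10, 125) [270.9 250.5]
(55, 10, 125) [277.4 249.8]
(-55, -10, 125) [263.8 226.9]
(-55, 10, 125) [269.9 226.3]
(55, -10, 130) [270.9 249.2]
(55, 10, 130) [277.5 248.6]
(-55, -10, 130) [263.9 225.7]
(-55, 10, 130) [270.  225.1]
```

View pics/h3.png

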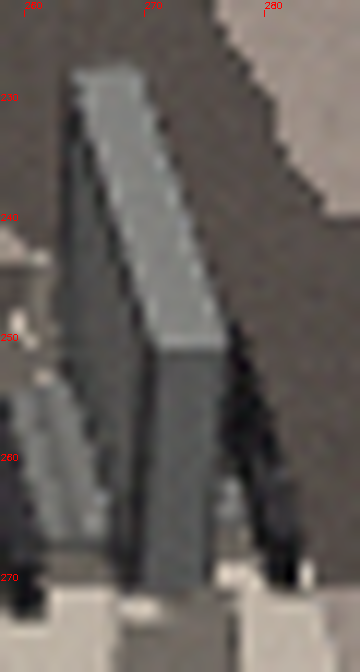

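```bash
python3 -c "
from plant import ticket
print(ticket.close_job())"
```

```text
the job is handed in; nothing more can be done
None
```

The job is handed in at about 20 s on the robot's clock. I have no verdict, since the hand-in doesn't report one.

**What I did**
- **Locking:** I pushed the handle over centre to its stop. The push force rose to 12 N, fell past the peak, then reached 28 N at the stop. I backed off and left the pliers locked and untouched for more than a second. The images then showed the handle at about 0.66 rad.
- **Release:** I flicked the release tab and the pliers sprang open to about 0.07 rad.
- **Placing:** I gripped the cassette across its thickness, carried it to the rack and pressed it down until the force rose to 38 N against the slot floor. I opened the gripper and moved it clear.

**Last checks**
- The cassette stands upright in the slot. Its top corners were within about 1 px of where a seated cassette should appear, on the low side, so it is not standing proud.
- The tool height at the hard stop was 51.5 mm, against 52.0 mm when I gripped it in the stand, which points to fully seated.
- The pliers are open, the robot touches nothing, and I saw none of the other items moved.

**What disagreed**
- **Tool height:** the reported height was about 34 mm lower than the fingers looked in the side camera. My first push therefore passed above the handle without touching it. I corrected for this and the second push worked.
- **Rack position:** my first side-view and top-view estimates differed by about 7 mm along the slot. I traced part of this to a half-pixel error in how I read the crops. A direct comparison of cassette and rack in one image then agreed to about 1 mm.

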